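# Cover the pad tray and hang up the gauges

## Robot

A 7-joint arm with a two-finger parallel gripper is mounted at the origin on the work surface. World frame = base frame: x ahead of the robot, y to its left, z up, the work surface at z = 0. Lengths are in m, angles in rad, forces in N, time in s.
With the tool pointing down it reaches from about 0.4 to 0.875 m from the base axis. Payload 6.5 kg.
Tool frame: the origin (TCP) lies midway between the tips of the shut fingers; the grasp point (between the pads) lies 19 mm behind it; z points along the fingers, x is the direction in which the jaws open and shut, and the axes are right-handed (so a half turn about z gives the same grasp; the last joint's range is limited). The gripper opens to 88 mm and grips with 3 to 60 N. Pads are 18 mm wide; open, the fingers measure 123 mm over their backs; the gripper's body (75 mm by 187 mm) begins 45 mm behind the grasp point.
Start: joints at [-1.407, 0.536, -0.004, 1.538, 0.003, 1.067, -0.071], TCP at [0.148, 0.633, 0.239] pointing down, gripper open.
Joint ranges: [-2.7, 2.7], [-0.37, 2.16], [-1.27, 1.26], [0.24, 2.4], [-1.31, 4.45], [0.19, 1.91], [-2.76, 2.76]. Speed limits (rad/s): [2.39, 2.39, 3.14, 3.14, 3.14, 3.14, 3.14].

## Interface

Orientations are given as a rotation vector (axis times angle).
In Python, from workcell import status, viewer, order, spotter gives the robot as it stands.
- The arm moves only by the shell command python3 -m handwheel 'ROWS'. ROWS is JSON, a list of rows, each a list of 7 numbers: the shift along the tool's x, y, z in cm, then the turn, a rotation vector about the tool's x, y, z in degrees, then the opening in per cent of the stroke, from 0 (shut) to 100 (fully open). A call has 1 to 5 rows; each row shifts and turns the commanded pose from where the row before left it, along the tool's axes as they then stand; what a row does not reach is not made up. A row lasts 1/8 s, in which the tool goes at most 62.5 mm and 10.7 degrees, less where a joint would pass 70% of its speed; a pose out of reach is approached as far as the arm can. A call with a gripper value outside its range is refused whole. The fingers move at their own pace and stop on an object; the grip force is fixed at half the most. Time passes only in rows, so rows that do not move let the fingers close. It gives the time, the measured TCP pose, the force and the opening at its end, in the units of the state.
- status.read_state(): the state, without advancing time (a new reading comes with each control period).
- viewer.grab_frame(name): name is "scene" or "top" or "wrist"; returns the picture (384x512x3 uint8, red, green, blue); there is no depth.
- viewer.get_calibration(name): a dict with "fx", "fy", "cx", "cy" (pixels), "rvec" (rotation vector, rad) and "tvec" (3), from world to camera coordinates, as OpenCV has them; the wrist camera has in their place "hand_eye" (4x4, takes a point from camera to tool coordinates, whose origin is the TCP and whose axes are the tool frame's). Camera axes: x right, y down, z forward; pixel columns grow to the right and rows downward; lengths in m; the calibration is good to about 2 mm. A picture is of the moment at which its call begins: read the wrist's pose just before it. get_calibration takes no time and is no camera call.
- order.job_done(): hands the job in, once; it reports no verdict.
Trained networks look in the newest picture that a camera, given by its name, has taken for a name from the list of things; names that differ only in an ending like _2 or _b are one class to them, and where a whole thing is asked for, a point or a joint stands for the part that bears it (a point fixed in the world has none). Each returns a list of dicts, best first, with "conf" (0 to 1); they miss things now and then, are a little off and sometimes report something else, mostly with a low value. They report only what shows in the picture. A call takes as long as a camera call. They do not tell look-alikes from the thing itself.
- spotter.look_for(camera, thing): "bbox" ([left, top, width, height] in pixels, round what is visible of it).
- spotter.cut_out(camera, thing): "region" (384x512 bool, what is visible of it) and "bbox" ([left, top, width, height] in pixels, round what is visible of it).
- spotter.landmark_of(camera, thing): "xy" ([column, row] in pixels: a listed point, or the origin of a listed thing).
The state is a dict: "t": time; "joint_positions": joint angles; "qvel": joint speeds; "effort": joint torques, N m; "tcp_pos": TCP position; "tcp_rot": TCP orientation; "force": force on the tool from outside, world axes, zero at the start; "moment": the same for the moment, N m; "grip_width": finger opening in m.
Only numpy, scipy, OpenCV 4.12 (cv2) and the standard library are available. Lean on these libraries where they do the work, as an engineer would, in place of code of your own. Each camera call takes 0.05 s, during which the arm holds its last target.

## Task

Close down the pad station: put every loose brass cover plate into a pocket of the dark wooden pad tray, one to a pocket, and press it down until it sits fully home, level and flush with the rim. Hang both steel gauges by their eyes on the pegs of the peg stand, one to a peg, and leave the barrel, the jar and the pad-seating tool where they are.

Things in the scene. Friction and masses are not known exactly. Their poses are not given: they have to be found in the camera images.
- cover1: Loose flat brass cover plate, 44 (its x) x 64 (its y) x 8 mm thick (its z), 120 g; all covers are alike. Origin at the plate's centre. It starts lying flat on the worktop, so its origin is 4 mm up. Three or four covers are present.
- cover2: Loose flat brass cover plate, 44 (its x) x 64 (its y) x 8 mm thick (its z), 120 g; all covers are alike. Origin at the plate's centre. It starts lying flat on the worktop, so its origin is 4 mm up. Three or four covers are present.
- cover3: Loose flat brass cover plate, 44 (its x) x 64 (its y) x 8 mm thick (its z), 120 g; all covers are alike. Origin at the plate's centre. It starts lying flat on the worktop, so its origin is 4 mm up. Three or four covers are present.
- cover4: Loose flat brass cover plate, 44 (its x) x 64 (its y) x 8 mm thick (its z), 120 g; all covers are alike. Origin at the plate's centre. It starts lying flat on the worktop, so its origin is 4 mm up. Three or four covers are present.
- gauge1: Flat steel gauge 8 mm thick (its x), 34 wide (its y), 120 long (its z), 200 g, both alike, with a 16 mm square eye right through along x. Origin at the eye's centre, 38 mm below the upper end, 82 mm above the lower; the solid tab above the eye is 30 mm high. Starts upright, eye up, loose in a slot of the block, 32 mm deep; it lifts straight out.
- gauge2: Flat steel gauge 8 mm thick (its x), 34 wide (its y), 120 long (its z), 200 g, both alike, with a 16 mm square eye right through along x. Origin at the eye's centre, 38 mm below the upper end, 82 mm above the lower; the solid tab above the eye is 30 mm high. Starts upright, eye up, loose in a slot of the block, 32 mm deep; it lifts straight out.
- tray: Fixed dark wooden tray 74 (its x) x 331 (its y) x 30 mm high, origin under its centre, four pockets in a row along y, 80 mm apart, each 49 (x) x 69 (y), 8 mm deep. A cover goes in with its 44 mm side along x. The walls across x are only 14 mm corner stubs: the middle 41 mm is open to the floor on both sides for fingers holding the cover's long edges.
- pocket1 (a point): Centre of this pocket's floor, 22 mm up; axes as the tray's. A cover fully down has its origin 4 mm above this point, flush with the rim. Two steel pins (10 mm wide, at y = +22 and -22 mm) stand 3 to 6 mm proud of the floor, unevenly; each slides down under about 6 N and stays; a cover's weight does not move it. Press the cover near each end with 10 to 20 N.
- pocket2 (a point): Centre of this pocket's floor, 22 mm up; axes as the tray's. A cover fully down has its origin 4 mm above this point, flush with the rim. Two steel pins (10 mm wide, at y = +22 and -22 mm) stand 3 to 6 mm proud of the floor, unevenly; each slides down under about 6 N and stays; a cover's weight does not move it. Press the cover near each end with 10 to 20 N.
- pocket3 (a point): Centre of this pocket's floor, 22 mm up; axes as the tray's. A cover fully down has its origin 4 mm above this point, flush with the rim. Two steel pins (10 mm wide, at y = +22 and -22 mm) stand 3 to 6 mm proud of the floor, unevenly; each slides down under about 6 N and stays; a cover's weight does not move it. Press the cover near each end with 10 to 20 N.
- pocket4 (a point): Centre of this pocket's floor, 22 mm up; axes as the tray's. A cover fully down has its origin 4 mm above this point, flush with the rim. Two steel pins (10 mm wide, at y = +22 and -22 mm) stand 3 to 6 mm proud of the floor, unevenly; each slides down under about 6 N and stays; a cover's weight does not move it. Press the cover near each end with 10 to 20 N.
- block: Fixed wooden block 56 (its x) x 160 (its y) x 40 mm high, origin at the centre of its underside, with two slots 42 mm either side of the centre along y, 8 mm above the worktop at the bottom, in which the gauges stand.
- pegstand: Fixed wooden stand: a foot 90 (its x) x 150 (its y) x 12 mm high, origin under its centre, with two upright posts 18 mm wide, 14 mm thick, 72 mm apart along y; each carries a peg on its face at x = 0, which looks towards the stand's -x (the robot's side).
- peg1 (a point): A point on this peg's axis, 137 mm up; axes as the peg stand's. The peg is a steel rod of 8 mm diameter sticking out of a post towards its -x, rising outwards by 0.17 mm per mm. Its tip is 34 mm from this point towards -x, the post's face 40 mm towards +x; the post's top is 138 mm up.
- peg2 (a point): A point on this peg's axis, 137 mm up; axes as the peg stand's. The peg is a steel rod of 8 mm diameter sticking out of a post towards its -x, rising outwards by 0.17 mm per mm. Its tip is 34 mm from this point towards -x, the post's face 40 mm towards +x; the post's top is 138 mm up.
- barrel: Bystander: black grenadilla clarinet barrel standing upright, 33 mm across, 65 mm high, origin under its centre. Leave alone.
- jar: Bystander: squat amber glass jar, 64 mm across, 60 mm high, origin under its centre. Leave alone.
- seater: Bystander: pad-seating tool with rosewood handle, lying down, 127 mm long along its x, 22 mm high. Leave alone.
Mind the look-alikes: they are no part of the job. What is shaped like the cover4 but blue is not meant.

How it is judged:
By the outcome, as a careful person would: the job done as asked, in the order asked, and still so for the second after the job is handed in, with the robot touching nothing.
Of cover1, cover2, cover3, cover4 only 3 to 4 are there at a start; the rules pass over those that are not, and their reading is None.
At some moment in a run one of cover1, cover2, cover3, cover4 may be knocked a few centimetres aside while the robot is not near it.
It also fails if it takes over 210 s, if anything falls off the work surface, if the arm or the gripper's body presses on something with over 40 N, if the wrist force passes 120 N, or if a joint passes its speed limit or range.

## Working session

There is one attempt and no reset: what is moved stays moved. The work goes in short steps, Python scripts to look and compute and a shell command to move; the robot and the scene stay as the last step left them, time stands still between calls to the robot, and variables do not carry over. Pictures are saved under pics/ and viewed, and the job is handed in when it is done.

I'll start by reading the state and taking pictures from the fixed cameras.

```bash
ls; mkdir -p pics; cat > h.py <<'E'
import numpy as np, cv2
from scipy.spatial.transform import Rotation as R
from workcell import status, viewer, order, spotter
def cam(name, st=None):
    c=viewer.get_calibration(name)
    K=np.array([[c['fx'],0,c['cx']],[0,c['fy'],c['cy']],[0,0,1]])
    if 'rvec' in c:
        Rm=R.from_rotvec(c['rvec']).as_matrix(); t=np.array(c['tvec'])
    else:
        st=st or status.read_state()
        T=np.eye(4);T[:3,:3]=R.from_rotvec(st['tcp_rot']).as_matrix();T[:3,3]=st['tcp_pos']
        M=np.linalg.inv(T@np.array(c['hand_eye'])); Rm=M[:3,:3];t=M[:3,3]
    return K,Rm,t
def ray(C,px):
    K,Rm,t=C
    d=Rm.T@np.linalg.inv(K)@np.array([px[0],px[1],1.]); o=-Rm.T@t
    return o,d
def onz(C,px,z):
    o,d=ray(C,px); return o+d*(z-o[2])/d[2]
def proj(C,P):
    K,Rm,t=C; P=np.atleast_2d(P); q=(Rm@P.T).T+t; q=q@K.T; return q[:,:2]/q[:,2:]
def tri(obs):
    A=np.zeros((3,3));b=np.zeros(3)
    for C,px in obs:
        o,d=ray(C,px);d=d/np.linalg.norm(d);M=np.eye(3)-np.outer(d,d);A+=M;b+=M@o
    X=np.linalg.solve(A,b); 
    res=[np.linalg.norm(proj(C,X)[0]-np.array(px)) for C,px in obs]
    return X,res
def save(im,n): cv2.imwrite('pics/'+n+'.png',cv2.cvtColor(im,cv2.COLOR_RGB2BGR))
def st():
    s=status.read_state(); print('t',round(s['t'],2),'tcp',np.round(s['tcp_pos'],4),'rot',np.round(s['tcp_rot'],3),'F',np.round(s['force'],1),'w',round(s['grip_width'],4)); return s
E
python3 - <<'E'
from h import *
s=st(); print(R.from_rotvec(s['tcp_rot']).as_matrix().round(3))
for n in ('scene','top','wrist'):
    im=viewer.grab_frame(n); save(cv2.resize(im,None,fx=1.5,fy=1.5,interpolation=cv2.INTER_CUBIC),n+'0'); np.save('pics/'+n+'0.npy',im)
    c=viewer.get_calibration(n); print(n,{k:np.round(v,3).tolist() for k,v in c.items()})
E
```

```text
pics
t 0.0 tcp [0.1479 0.6323 0.2378] rot [ 2.461e+00  1.951e+00 -2.000e-03] F [ 0.3 -0.4 -0.1] w 0.0878
[[ 0.228  0.974 -0.   ]
 [ 0.974 -0.228 -0.002]
 [-0.002  0.    -1.   ]]
scene {'fx': 376.436, 'fy': 376.436, 'cx': 253.042, 'cy': 190.231, 'rvec': [2.195, 1.066, -0.401], 'tvec': [-0.387, -0.277, 1.385]}
top {'fx': 494.571, 'fy': 494.571, 'cx': 256.643, 'cy': 195.597, 'rvec': [2.103, -2.15, 0.185], 'tvec': [0.049, 0.624, 1.21]}
wrist {'fx': 275.436, 'fy': 275.436, 'cx': 260.66, 'cy': 188.484, 'hand_eye': [[1.0, -0.001, -0.0, 0.0], [0.001, 0.958, 0.287, -0.074], [-0.0, -0.287, 0.958, -0.147], [0.0, 0.0, 0.0, 1.0]]}
```

View pics/scene0.png

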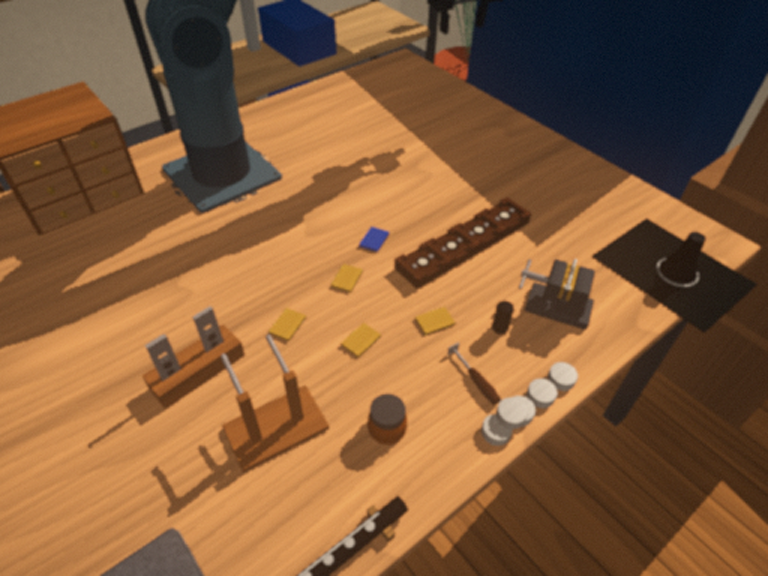

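View pics/top0.png

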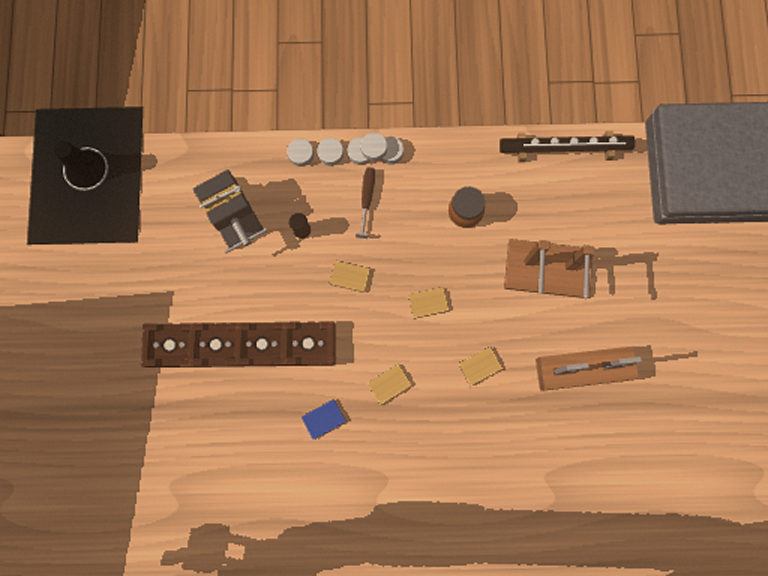

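View pics/wrist0.png

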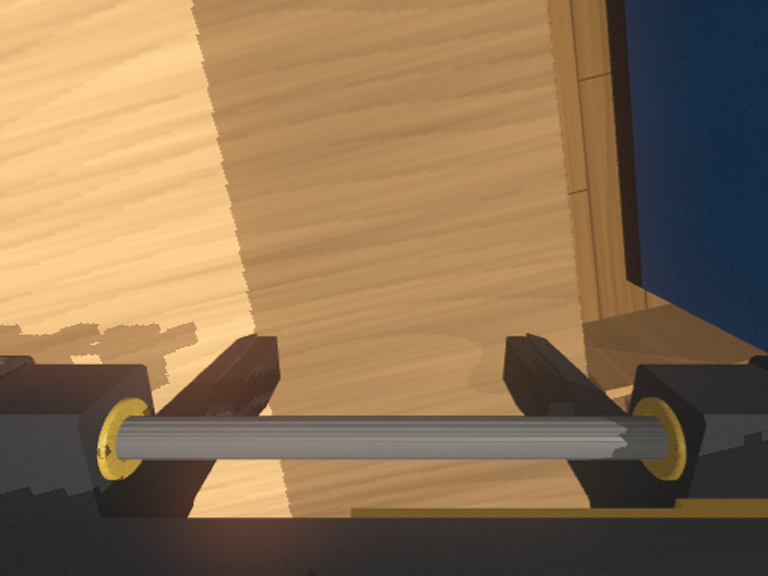

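The top view (1.5x) shows four brass covers at (351,276), (430,302), (391,384) and (482,365). The blue look-alike is at (325,419). The tray runs from (142,345) to (335,345), the block is at (595,366), and the peg stand at (550,268). Next I'll measure them.

```bash
cat > m0.py <<'E'
from h import *
Ct,Cs=cam('top'),cam('scene')
for th in ('cover1','cover2','tray','block','pegstand','gauge1','barrel','jar','seater'):
    for c,C in (('top',Ct),('scene',Cs)):
        try:
            for d in spotter.cut_out(c,th)[:6]:
                ys,xs=np.nonzero(d['region']); m=np.array([xs.mean(),ys.mean()])
                im=np.load(f'pics/{c}0.npy'); col=im[d['region']].mean(0).round()
                print(th,c,round(d['conf'],2),d['bbox'],'cen',m.round(1),'rgb',col,'z0.008',onz(C,m,0.008).round(4))
        except Exception as e: print(th,c,e)
for th in ('pocket1','peg1','gauge1','tray','block','pegstand'):
    for c in('top','scene'):
        print(th,c,[(round(d['conf'],2),np.round(d['xy'],1).tolist()) for d in spotter.landmark_of(c,th)[:6]])
st()
E
python3 m0.py
```

```text
cover1 top 0.88 [245.3, 243.7, 26.9, 24.9] cen [259.6 255.9] rgb [195. 148.  85.] z0.008 [0.4737 0.0311 0.008 ]
cover1 top 0.88 [221.8, 172.9, 22.5, 21.7] cen [232.5 184. ] rgb [194. 147.  84.] z0.008 [0.6659 0.0989 0.008 ]
cover1 top 0.68 [270.2, 187.2, 28.6, 27.3] cen [285.  201.2] rgb [195. 147.  84.] z0.008 [ 0.6162 -0.0395  0.008 ]
cover1 top 0.68 [203.2, 269.0, 25.1, 23.6] cen [215.1 279. ] rgb [ 75.  84. 137.] z0.008 [0.417  0.1471 0.008 ]
cover1 top 0.65 [305.1, 235.6, 26.4, 23.9] cen [319.5 243.8] rgb [198. 150.  85.] z0.008 [ 0.5017 -0.126   0.008 ]
cover1 scene 0.79 [220.5, 175.8, 24.0, 17.2] cen [231.3 185.2] rgb [195. 139.  56.] z0.008 [0.4807 0.0278 0.008 ]
cover1 scene 0.79 [226.9, 216.7, 25.5, 20.5] cen [240.7 226.4] rgb [196. 140.  55.] z0.008 [ 0.622  -0.0434  0.008 ]
cover1 scene 0.65 [243.4, 154.5, 11.9, 11.5] cen [249.4 159.7] rgb [ 78.  76. 131.] z0.008 [0.4254 0.1409 0.008 ]
cover1 scene 0.64 [280.1, 206.5, 23.8, 16.3] cen [289.9 213.7] rgb [194. 139.  53.] z0.008 [0.6719 0.0937 0.008 ]
cover1 scene 0.61 [183.7, 205.3, 16.6, 19.9] cen [191.8 216.3] rgb [196. 14
[... 3766 characters left out ...]
.9, 142.8])]
peg1 top [(0.92, [391.6, 185.9]), (0.9, [360.9, 182.5]), (0.71, [142.4, 229.8]), (0.38, [287.0, 197.2])]
peg1 scene [(0.56, [181.5, 234.6]), (0.55, [156.1, 244.6])]
gauge1 top [(0.49, [381.7, 243.6]), (0.43, [417.7, 241.6]), (0.21, [176.2, 228.3])]
gauge1 scene [(0.7, [106.7, 238.1]), (0.62, [139.6, 215.7])]
tray top [(0.93, [159.8, 229.1]), (0.63, [110.9, 230.3])]
tray scene [(0.69, [310.9, 163.4])]
block top [(0.64, [387.0, 250.6]), (0.64, [310.6, 138.2])]
block scene [(0.66, [130.6, 246.4])]
pegstand top [(0.69, [364.0, 178.4])]
pegstand scene [(0.91, [185.9, 285.8]), (0.37, [111.7, 233.9])]
t 1.65 tcp [0.148  0.6329 0.2387] rot [2.461 1.952 0.   ] F [ 0.4 -0.8  0.4] w 0.0882
```

Candidates for the covers in the top image (unscaled px) are (259.6,255.9), (232.5,184), (285,201) and (319.5,244), all brass. (215,279) is the blue look-alike and I exclude it by colour. Now a planning helper, which only prints suggested shifts, and a move to a wrist view over the tray.

```bash
cat >> h.py <<'E'
def tool(yaw): # yaw deg of tool x in world, tool pointing down
    a=np.radians(yaw); c,s=np.cos(a),np.sin(a)
    return np.array([[c,s,0],[s,-c,0],[0,0,-1.]])
def plan(pos,yaw,n,s=None,rot=None):
    s=s or status.read_state(); p=np.array(s['tcp_pos']);M=R.from_rotvec(s['tcp_rot'])
    T=R.from_matrix(tool(yaw)) if rot is None else R.from_matrix(rot)
    rv=(M.inv()*T).as_rotvec(); d=(np.array(pos)-p)/n
    print('total turn deg',np.degrees(rv).round(2),'shift/row cm (world)',(d*100).round(2))
    for i in range(n):
        print(np.r_[(M.inv().apply(d)*100).round(2),np.degrees(rv/n).round(2)].tolist()); M=M*R.from_rotvec(rv/n)
E
python3 - <<'E'
from h import *
plan([.55,.25,.33],0,9)
E
```

```text
total turn deg [ 0.   -0.   76.84] shift/row cm (world) [ 4.47 -4.25  1.01]
[-3.13, 5.32, -1.01, 0.0, -0.0, 8.54]
[-2.3, 5.72, -1.01, 0.0, -0.0, 8.54]
[-1.43, 6.0, -1.01, 0.0, -0.0, 8.54]
[-0.52, 6.15, -1.01, 0.0, -0.0, 8.54]
[0.4, 6.16, -1.01, 0.0, -0.0, 8.54]
[1.31, 6.03, -1.01, 0.0, -0.0, 8.54]
[2.19, 5.77, -1.01, 0.0, -0.0, 8.54]
[3.02, 5.38, -1.01, 0.0, -0.0, 8.54]
[3.79, 4.87, -1.01, 0.0, -0.0, 8.54]
```

```bash
python3 -m handwheel '[[-3.1,5.3,-1,0,0,8.5,100],[-2.3,5.7,-1,0,0,8.5,100],[-1.4,6,-1,0,0,8.5,100],[-0.5,6.1,-1,0,0,8.5,100],[0.4,6.1,-1,0,0,8.5,100]]'
python3 -m handwheel '[[1.3,6,-1,0,0,8.5,100],[2.2,5.7,-1,0,0,8.5,100],[3,5.3,-1,0,0,8.5,100],[3.8,4.8,-1,0,0,8.5,100]]'
python3 - <<'E'
from h import *
st()
plan([.55,.25,.33],0,2)
E
```

```text
t: 2.28
tcp_pos: [0.3721, 0.4205, 0.2894]
tcp_rot: [-3.003, -0.92, -0.001]
force: [-0.4, 0.9, 0.4]
grip_width: 0.0884
t: 2.78
tcp_pos: [0.5506, 0.2535, 0.3294]
tcp_rot: [-3.141, -0.002, -0.001]
force: [0.0, 0.6, 0.3]
grip_width: 0.0881
t 2.77 tcp [0.5506 0.2535 0.3294] rot [-3.141e+00 -2.000e-03 -1.000e-03] F [0.  0.6 0.3] w 0.0881
total turn deg [-0.04 -0.03  0.08] shift/row cm (world) [-0.03 -0.17  0.03]
[-0.03, 0.17, -0.03, -0.02, -0.01, 0.04]
[-0.03, 0.17, -0.03, -0.02, -0.01, 0.04]
```

```bash
python3 - <<'E'
from h import *
s=st();C=cam('wrist',s);im=viewer.grab_frame('wrist');np.save('pics/w1.npy',im)
for th in('pocket1','tray'):
    for d in spotter.landmark_of('wrist',th)[:6]:
        print(th,round(d['conf'],2),np.round(d['xy'],1),onz(C,d['xy'],.022 if th!='tray' else 0).round(4))
save(cv2.resize(im,None,fx=1.5,fy=1.5,interpolation=cv2.INTER_CUBIC),'w1')
E
```

```text
t 2.77 tcp [0.5506 0.2535 0.3294] rot [-3.141e+00 -2.000e-03 -1.000e-03] F [0.  0.6 0.3] w 0.0881
pocket1 0.97 [261.5  50.7] [0.5517 0.4071 0.022 ]
pocket1 0.96 [259.5 154.6] [0.5486 0.2505 0.022 ]
pocket1 0.77 [258.5 102.7] [0.5471 0.3328 0.022 ]
pocket1 0.74 [255.3 201.3] [0.5412 0.1685 0.022 ]
tray 0.71 [259.8 129.7] [0.549  0.2893 0.    ]
```

View pics/w1.png

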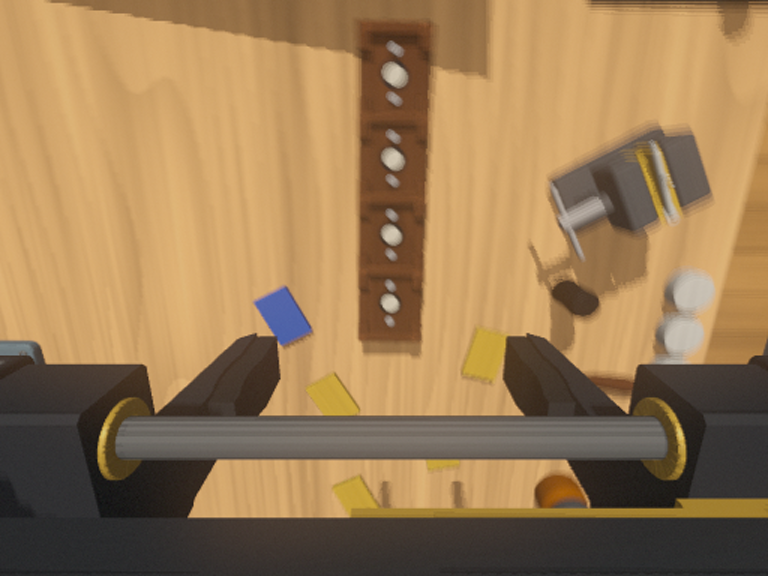

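The wrist view shows the tray upright at columns 360–430 (1.5x), its four pockets at rows 75, 158, 235 and 302. The blue plate is at (283,315), with brass covers at (333,395), (485,355), (440,464) and (355,495). I'll measure the tray rim precisely.

```bash
cat > tray.py <<'E'
from h import *
from scipy.optimize import least_squares
s=status.read_state(); C=cam('wrist',s); im=np.load('pics/w1.npy')
C=cam('wrist',dict(tcp_pos=[.5506,.2535,.3294],tcp_rot=[-3.141,-.002,-.001]))
d=spotter.cut_out('wrist','tray')[0]; reg=d['region']; print(d['conf'],d['bbox'])
hsv=cv2.cvtColor(im,cv2.COLOR_RGB2HSV).astype(int)
g=im.astype(int).sum(2)
# grayscale edges: per row find left/right transitions within +-8px of region boundary
g=cv2.GaussianBlur(im.mean(2).astype(np.float32),(3,3),0)
L=[];Rr=[]
for r in range(20,225,3):
    row=np.gradient(g[r])
    l=228+np.argmin(row[228:252]); rr=272+np.argmax(row[272:298])
    def sub(i,a):
        a0,a1,a2=a[i-1],a[i],a[i+1]; q=a0-2*a1+a2; return i+ (0.5*(a0-a2)/q if abs(q)>1e-6 else 0)
    L.append(onz(C,(sub(l,row),r),.03)); Rr.append(onz(C,(sub(rr,row),r),.03))
L=np.array(L);Rr=np.array(Rr)
def rob(P):
    m=np.ones(len(P),bool)
    for _ in range(6):
        k=np.polyfit(P[m,1],P[m,0],1); e=abs(np.polyval(k,P[:,1])-P[:,0]); m=e<max(.0012,1.5*np.median(e))
    return k,m.sum(),e[m].mean()
kl,kr=rob(L),rob(Rr); print('left',kl,'right',kr)
for y in (.13,.29,.45): print(y,np.polyval(kl[0],y),np.polyval(kr[0],y),'w',np.polyval(kr[0],y)-np.polyval(kl[0],y))
# end edges
for nm,r0,r1,sg in(('far',8,22,-1),('near',218,236,1)):
    ys=[]
    for c in range(246,276,2):
        col=np.gradient(g[:,c])[r0:r1]; i=np.argmin(col) if sg<0 else np.argmax(col); ys.append(onz(C,(c,r0+i),.03))
    ys=np.array(ys); print(nm,np.median(ys,0),ys[:,1].std())
E
python3 tray.py
```

```text
0.94 [233.8, 11.2, 54.0, 217.8]
left (array([0.03107959, 0.50723071]), np.int64(63), np.float64(0.0003263970389652423)) right (array([0.00823276, 0.58442056]), np.int64(61), np.float64(0.00042004052434916196))
0.13 0.5112710528350725 0.5854908218925591 w 0.07421976905748662
0.29 0.5162437874437708 0.5868080640638217 w 0.07056427662005094
0.45 0.5212165220524692 0.5881253062350843 w 0.06690878418261514
far [0.54953929 0.45306733 0.03      ] 0.0010161129613088641
near [0.54938063 0.10774515 0.03      ] 0.00339249001442015
```

```bash
python3 - <<'E'
from h import *
im=np.load('pics/w1.npy'); C=cam('wrist',dict(tcp_pos=[.5506,.2535,.3294],tcp_rot=[-3.141,-.002,-.001]))
k=3.; crop=im[5:245,215:310]; b=cv2.resize(crop,None,fx=k,fy=k*0.8333,interpolation=cv2.INTER_CUBIC).copy()
def dr(x,y,yaw,z,col):
    a=np.radians(yaw);M=np.array([[np.cos(a),-np.sin(a)],[np.sin(a),np.cos(a)]])
    P=np.array([[37,165.5],[37,-165.5],[-37,-165.5],[-37,165.5]])/1000@M.T+[x,y]
    q=proj(C,np.c_[P,np.full(4,z)]); q=(q-[215,5]+.5)*[k,k*.8333]-.5
    cv2.polylines(b,[q.round().astype(int)],True,col,1)
dr(.5495,.2885,-1,.03,(0,255,0)); dr(.5495,.2885,-1,0,(255,0,0))
save(b,'tr1'); print(b.shape)
E
```

```text
(600, 285, 3)
```

View pics/tr1.png

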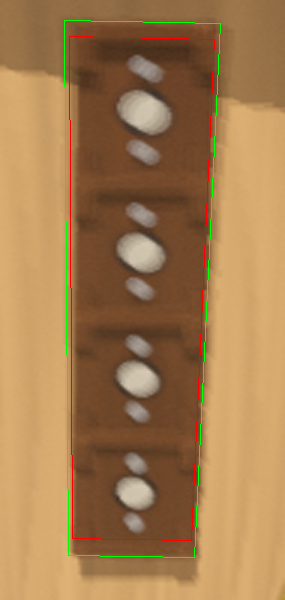

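```bash
python3 - <<'E'
from h import *
im=np.load('pics/w1.npy'); c=viewer.get_calibration('wrist'); H=np.array(c['hand_eye'])
K,_,_=cam('wrist')
def pt(P):
    P=np.atleast_2d(P); q=(np.linalg.inv(H)@np.c_[P,np.ones(len(P))].T)[:3].T@K.T; return q[:,:2]/q[:,2:]
w=.0881/2
for P in ([w,-.009,0],[w,.009,0],[-w,-.009,0],[-w,.009,0],[w,-.009,-.038],[-w,-.009,-.038]): print(P,pt(P).round(1))
b=cv2.resize(im[200:350,90:430],None,fx=2.3,fy=2.3,interpolation=cv2.INTER_CUBIC).copy()
for P in ([w,-.009,0],[w,.009,0],[-w,-.009,0],[-w,.009,0],[w,-.009,-.038],[-w,-.009,-.038]):
    q=((pt(P)[0]-[90,200]+.5)*2.3).astype(int); cv2.drawMarker(b,tuple(int(v) for v in q),(255,0,0),0,9,1)
save(b,'fing'); print(b.shape)
# pads
C=cam('wrist',dict(tcp_pos=[.5506,.2535,.3294],tcp_rot=[-3.141,-.002,-.001]))
m=((im.min(2)>125)&(im.max(2).astype(int)-im.min(2)<45)).astype(np.uint8); 
n,l,sts,cen=cv2.connectedComponentsWithStats(m)
for i in range(1,n):
    if sts[i,4]>8 and 235<cen[i,0]<290 and cen[i,1]<230: print(sts[i,4],cen[i].round(1),onz(C,cen[i],.022).round(4))
E
```

```text
[0.04405, -0.009, 0] [[337.  223.8]]
[0.04405, 0.009, 0] [[334.7 251.5]]
[-0.04405, -0.009, 0] [[184.7 223.9]]
[-0.04405, 0.009, 0] [[187.1 251.6]]
[0.04405, -0.009, -0.038] [[359.6 258.7]]
[-0.04405, -0.009, -0.038] [[162.1 258.8]]
(345, 782, 3)
22 [263.3  31.9] [0.5544 0.4323 0.022 ]
159 [262.6  49.4] [0.5533 0.4088 0.022 ]
19 [262.7  64.9] [0.5536 0.3875 0.022 ]
17 [262.   90.4] [0.5526 0.3511 0.022 ]
134 [261.5 105.5] [0.5519 0.3285 0.022 ]
17 [261.4 120. ] [0.5516 0.3063 0.022 ]
19 [260.8 142.8] [0.5508 0.2699 0.022 ]
110 [260.5 156.3] [0.5502 0.2477 0.022 ]
17 [260.3 169.3] [0.5499 0.2256 0.022 ]
16 [259.8 189.9] [0.549  0.1892 0.022 ]
92 [259.6 201.9] [0.5487 0.1674 0.022 ]
13 [259.4 213.6] [0.5483 0.1454 0.022 ]
```

View pics/fing.png

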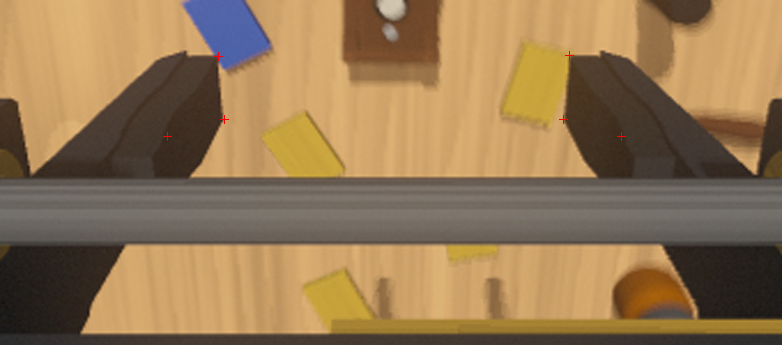

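The fingertips match the projected calibration to about 1 px, so the hand-eye is good. Pads and pins put the pocket centres at A(.554,.409), B(.552,.329), C(.550,.2485) and D(.549,.169), with the tray yaw about -1.3°. Next, a view over all the covers.

```bash
python3 -m handwheel '[[0.2,5.7,0.6,0,0,0,100],[0.2,5.7,0.6,0,0,0,100],[0.2,5.7,0.6,0,0,0,100],[0.2,5.7,0.6,0,0,0,100],[0.2,5.6,0.6,0,0,0,100]]'
cat > cov.py <<'E'
from h import *
import sys
from scipy.optimize import minimize
def covers(n='wrist',tag=None,z=.008,zlo=0.,verbose=True):
    s=status.read_state(); C=cam(n,s); im=viewer.grab_frame(n)
    dets=spotter.cut_out(n,'cover1')
    if tag: np.save(f'pics/{tag}.npy',im); save(cv2.resize(im,None,fx=1.5,fy=1.5,interpolation=cv2.INTER_CUBIC),tag)
    hsv=cv2.cvtColor(im,cv2.COLOR_RGB2HSV).astype(int)
    m=((hsv[...,0]>=18)&(hsv[...,0]<=30)&(hsv[...,1]>155)&(hsv[...,2]>120)).astype(np.uint8)
    if n=='top':
        m=((hsv[...,0]>=16)&(hsv[...,0]<=30)&(hsv[...,1]>135)&(hsv[...,2]>120)).astype(np.uint8)
    m=cv2.morphologyEx(m,cv2.MORPH_OPEN,np.ones((3,3),np.uint8))
    nn,l,sts,cen=cv2.connectedComponentsWithStats(m); out=[]
    for i in range(1,nn):
        if sts[i,4]<60: continue
        c,_=cv2.findContours((l==i).astype(np.uint8),0,cv2.CHAIN_APPROX_NONE)
        c=max(c,key=cv2.contourArea)[:,0,:].astype(float)
        W=np.array([onz(C,p,z)[:2] for p in c],np.float32)
        (cx,cy),(w,h),a=cv2.minAreaRect(W*1000)
        if w>h: w,h,a=h,w,a+90   # a now: direction of short side
        a=(a+90)%180-90
        px=.001*0
        conf=[round(d['conf'],2) for d in dets if d['region'][int(cen[i,1]),int(cen[i,0])]]
        out.append((cx/1000,cy/1000,a,w,h,conf))
        if verbose: print('px',cen[i].round(1),'area',sts[i,4],'xy',round(cx/1000,4),round(cy/1000,4),'short-side dir',round(a,1),'size',round(w,1),round(h,1),'net',conf)
    return out
if __name__=='__main__':
    st(); covers(sys.argv[1],sys.argv[2])
E
python3 cov.py wrist w2
```

```text
t: 3.6
tcp_pos: [0.5606, -0.0285, 0.2984]
tcp_rot: [-3.14, -0.016, 0.0]
force: [0.9, -0.6, -0.6]
grip_width: 0.088
t 3.6 tcp [ 0.5606 -0.0285  0.2984] rot [-3.14  -0.016  0.   ] F [ 0.9 -0.6 -0.6] w 0.088
px [333.7  72.8] area 1421 xy 0.6666 0.0928 short-side dir -15.1 size 44.8 65.0 net [0.71]
px [205.5 117.6] area 1221 xy 0.4752 0.0274 short-side dir 30.6 size 44.6 64.8 net [0.97]
px [295.3 164.4] area 1053 xy 0.6165 -0.0448 short-side dir 11.6 size 43.5 64.7 net [0.8]
px [226.5 213.5] area 919 xy 0.5031 -0.1304 short-side dir 26.3 size 44.5 66.0 net [0.73]
px [447.  276.6] area 72 xy 0.9021 -0.2483 short-side dir 37.3 size 8.1 44.0 net []
px [ 67.5 306.2] area 95 xy 0.1956 -0.3214 short-side dir -1.8 size 10.0 45.8 net []
px [453.2 307.1] area 101 xy 0.9291 -0.3176 short-side dir 4.3 size 11.2 48.2 net []
px [389.7 340.4] area 1980 xy 0.7859 -0.3924 short-side dir -89.4 size 27.1 550.8 net []
```

View pics/w2.png

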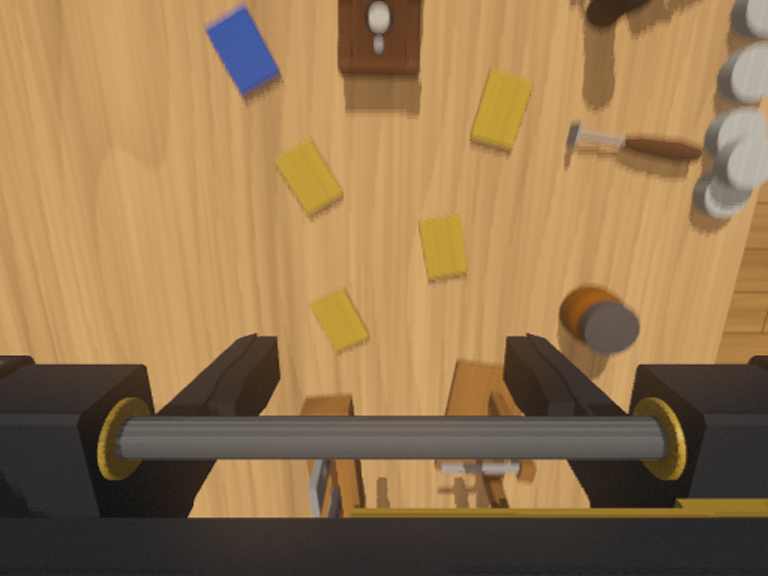

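The view shows all four covers, well away from the fingers: (500,110), (308,177), (443,247) and (340,320) at 1.5x. The fitted sizes come out at about 44x64 mm at z = 8 mm. I'll check the clearance to the seater head near cover (.667,.093) and take the close crop of my first choice.

```bash
python3 - <<'E'
from h import *
C=cam('wrist',dict(tcp_pos=[.5606,-.0285,.2984],tcp_rot=[-3.14,-.016,0]))
for n,p in(('seater head L',(380,80)),('head bot',(380,98)),('tray near L',(226,48)),('tray near R',(279,50))): print(n,onz(C,p,.03 if 'tray' in n else .015).round(3))
im=np.load('pics/w2.npy'); save(cv2.resize(im[30:120,290:400],None,fx=5,fy=5,interpolation=cv2.INTER_CUBIC),'cr1')
plan([.6666,.0928,.06],-15.1,5)
E
```

```text
seater head L [0.733 0.084 0.015]
head bot [0.737 0.059 0.015]
tray near L [0.512 0.121 0.03 ]
tray near R [0.584 0.12  0.03 ]
total turn deg [ 0.15  0.03 15.07] shift/row cm (world) [ 2.14  2.55 -4.77]
[2.14, -2.56, 4.76, 0.03, 0.01, 3.01]
[2.0, -2.67, 4.76, 0.03, 0.01, 3.01]
[1.86, -2.77, 4.76, 0.03, 0.01, 3.01]
[1.71, -2.86, 4.76, 0.03, 0.01, 3.01]
[1.56, -2.94, 4.77, 0.03, 0.01, 3.01]
```

View pics/cr1.png

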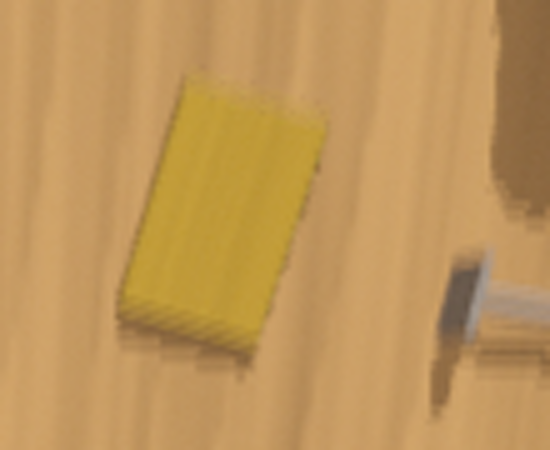

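The close crop confirms a plain brass plate, with the seater head 60 mm to its right. I'll narrow the jaws to 68% and go down.

```bash
python3 -m handwheel '[[2.1,-2.6,4.8,0,0,3,68],[2,-2.7,4.8,0,0,3,68],[1.9,-2.8,4.8,0,0,3,68],[1.7,-2.9,4.8,0,0,3,68],[1.6,-2.9,4.8,0,0,3,68]]'
python3 - <<'E'
from h import *
s=st(); plan([.6664,.0935,.0035],-15.1,2)
E
```

```text
t: 4.32
tcp_pos: [0.6671, 0.1048, 0.0567]
tcp_rot: [-3.114, 0.397, 0.002]
force: [1.3, -0.5, 2.0]
grip_width: 0.06
t 4.33 tcp [0.6671 0.1048 0.0567] rot [-3.114e+00  3.970e-01  2.000e-03] F [ 1.3 -0.5  2. ] w 0.06
total turn deg [-0.12  0.09  0.55] shift/row cm (world) [-0.04 -0.57 -2.66]
[0.11, 0.56, 2.66, -0.06, 0.04, 0.28]
[0.11, 0.56, 2.66, -0.06, 0.04, 0.28]
```

```bash
python3 -m handwheel '[[0.1,0.5,0,0,0,0.5,68],[0.1,0.6,0,0,0,0,68],[0,0,0,0,0,0,68]]'
python3 - <<'E'
from h import *
s=st(); plan([.6664,.0935,.0035],-15.1,2)
E
```

```text
t: 4.7
tcp_pos: [0.6674, 0.0874, 0.0612]
tcp_rot: [-3.113, 0.417, -0.005]
force: [0.1, -0.1, -0.2]
grip_width: 0.0599
t 4.7 tcp [0.6674 0.0874 0.0612] rot [-3.113  0.417 -0.005] F [ 0.1 -0.1 -0.2] w 0.0599
total turn deg [-0.04 -0.17 -0.16] shift/row cm (world) [-0.05  0.3  -2.88]
[-0.14, -0.28, 2.88, -0.02, -0.08, -0.08]
[-0.13, -0.28, 2.88, -0.02, -0.08, -0.08]
```

```bash
python3 -m handwheel '[[-0.1,-0.3,2.8,0,0,0,68],[-0.15,-0.3,2.4,0,0,0,68],[0,0,0.4,0,0,0,68],[0,0,0,0,0,0,68]]'
python3 - <<'E'
from h import *
s=st(); plan([.6664,.0935,.0035],-15.1,1)
E
```

```text
t: 5.2
tcp_pos: [0.666, 0.0953, 0.0031]
tcp_rot: [3.114, -0.415, 0.001]
force: [0.6, 0.3, -0.2]
grip_width: 0.0602
t 5.2 tcp [0.666  0.0953 0.0031] rot [ 3.114e+00 -4.150e-01  1.000e-03] F [ 0.6  0.3 -0.2] w 0.0602
total turn deg [ 0.   -0.02 -0.08] shift/row cm (world) [ 0.04 -0.18  0.04]
[0.08, 0.16, -0.04, 0.0, -0.02, -0.08]
```

```bash
python3 -m handwheel '[[0.1,0.2,0,0,0,0,68],[0,0,0,0,0,0,68],[0,0,0,0,0,0,0],[0,0,0,0,0,0,0],[0,0,0,0,0,0,0]]'
python3 - <<'E'
from h import *
s=st(); plan([.6664,.0935,.0035],-15.1,1)
E
```

```text
t: 5.82
tcp_pos: [0.6664, 0.0935, 0.0029]
tcp_rot: [-3.114, 0.414, -0.0]
force: [0.4, 0.7, 0.9]
grip_width: 0.0431
t 5.83 tcp [0.6664 0.0935 0.0029] rot [-3.114  0.414 -0.   ] F [0.4 0.7 0.9] w 0.0431
total turn deg [-0.01 -0.01 -0.06] shift/row cm (world) [0.   0.   0.06]
[0.0, -0.0, -0.06, -0.01, -0.01, -0.06]
```

```bash
python3 -m handwheel '[[0,0,-3,0,0,0,0],[0,0,-4,0,0,0,0],[0,0,-1,0,0,0,0],[0,0,0,0,0,0,0]]'
python3 - <<'E'
from h import *
s=st(); plan([.5487,.1689,.085],-1.3,3)
im=viewer.grab_frame('wrist'); save(cv2.resize(im,None,fx=1.5,fy=1.5,interpolation=cv2.INTER_CUBIC),'w3')
E
```

```text
t: 6.32
tcp_pos: [0.6661, 0.0936, 0.0826]
tcp_rot: [-3.114, 0.414, -0.0]
force: [-0.4, 0.1, -1.3]
grip_width: 0.0432
t 6.33 tcp [0.6661 0.0936 0.0826] rot [-3.114  0.414 -0.   ] F [-0.4  0.1 -1.3] w 0.0432
total turn deg [-2.000e-02 -1.000e-02 -1.385e+01] shift/row cm (world) [-3.91  2.51  0.08]
[-4.43, -1.4, -0.08, -0.01, -0.0, -4.62]
[-4.31, -1.75, -0.08, -0.01, -0.0, -4.62]
[-4.15, -2.09, -0.08, -0.01, -0.0, -4.62]
```

View pics/w3.png

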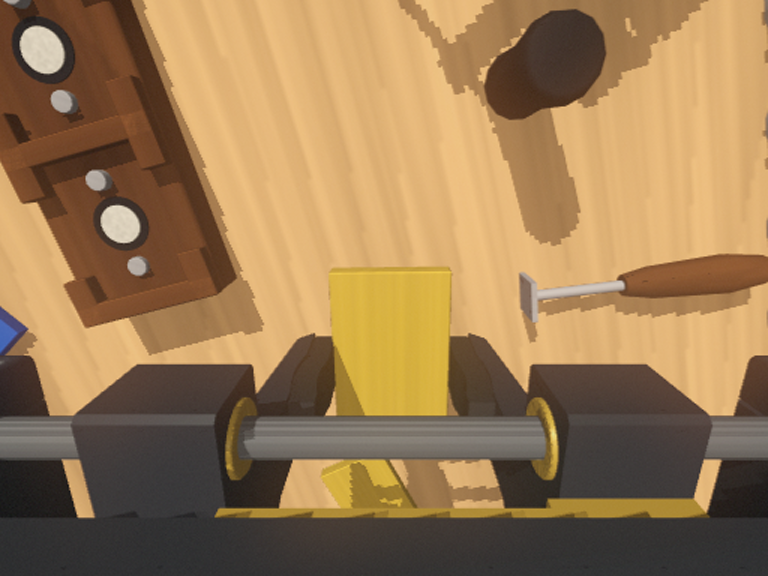

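```bash
cat >> h.py <<'E'
def tp(P):
    c=viewer.get_calibration('wrist'); H=np.array(c['hand_eye']); K,_,_=cam('wrist')
    P=np.atleast_2d(P).astype(float); q=(np.linalg.inv(H)@np.c_[P,np.ones(len(P))].T)[:3].T@K.T; return q[:,:2]/q[:,2:]
E
python3 - <<'E'
from h import *
for P in ([0,-.032,-.005],[0,-.032,.003],[0,-.03,-.005],[-.022,-.032,-.005],[.022,-.032,-.005]): print(P,((tp(P)[0]+.5)*1.5-.5).round(1))
E
```

```text
[0, -0.032, -0.005] [391.5 282.5]
[0, -0.032, 0.003] [391.5 276.4]
[0, -0.03, -0.005] [391.6 287.8]
[-0.022, -0.032, -0.005] [330.1 282.6]
[0.022, -0.032, -0.005] [453.  282.5]
```

```bash
python3 - <<'E'
from h import *
s=st();C=cam('wrist',s)
def u(p): return (np.array(p)+.5)/1.5-.5
for p,z in(((120,223),.022),((97,180),.026),((138,266),.026),((43,49),.022),((63,101),.026)): print(p,onz(C,u(p),z).round(4))
E
```

```text
t 6.38 tcp [0.6654 0.0936 0.0816] rot [ 3.114e+00 -4.140e-01 -2.000e-03] F [-0.1  0.5 -1.8] w 0.0438
(120, 223) [0.5457 0.1714 0.022 ]
(97, 180) [0.5469 0.1929 0.026 ]
(138, 266) [0.5475 0.1489 0.026 ]
(43, 49) [0.547  0.2515 0.022 ]
(63, 101) [0.548  0.2285 0.026 ]
```

```bash
python3 - <<'E'
from h import *
plan([.547,.12,.12],-1.3,3)
E
```

```text
total turn deg [ 1.000e-02  9.000e-02 -1.385e+01] shift/row cm (world) [-3.95  0.88  1.28]
[-4.04, 0.18, -1.27, 0.0, 0.03, -4.62]
[-4.04, -0.14, -1.28, 0.0, 0.03, -4.62]
[-4.02, -0.47, -1.28, 0.0, 0.03, -4.62]
```

```bash
python3 -m handwheel '[[-4,0.2,-1.3,0,0,-4.6,0],[-4,-0.1,-1.3,0,0,-4.6,0],[-4,-0.5,-1.3,0,0,-4.6,0],[0,0,0,0,0,0,0],[0,0,0,0,0,0,0]]'
python3 - <<'E'
from h import *
s=st();C=cam('wrist',s)
im=viewer.grab_frame('wrist'); np.save('pics/w4.npy',im);save(cv2.resize(im,None,fx=1.5,fy=1.5,interpolation=cv2.INTER_CUBIC),'w4')
m=((im.min(2)>125)&(im.max(2).astype(int)-im.min(2)<45)).astype(np.uint8); 
n,l,sts,cen=cv2.connectedComponentsWithStats(m)
for i in range(1,n):
    if sts[i,4]>20 and cen[i,1]<200: print(sts[i,4],cen[i].round(1),onz(C,cen[i],.022).round(4),onz(C,cen[i],.0265).round(4))
st()
E
```

```text
t: 7.0
tcp_pos: [0.5489, 0.1192, 0.1209]
tcp_rot: [3.141, -0.038, -0.001]
force: [0.1, -0.1, -1.4]
grip_width: 0.0433
t 7.0 tcp [0.5489 0.1192 0.1209] rot [ 3.141e+00 -3.800e-02 -1.000e-03] F [ 0.1 -0.1 -1.4] w 0.0433
21 [255.    0.8] [0.5482 0.2713 0.022 ] [0.5482 0.2699 0.0265]
515 [255.6  29.9] [0.548  0.2513 0.022 ] [0.5481 0.2503 0.0265]
113 [256.1  59.9] [0.5477 0.2295 0.022 ] [0.5478 0.2288 0.0265]
101 [256.9 106.6] [0.5474 0.193  0.022 ] [0.5474 0.193  0.0265]
376 [257.4 133. ] [0.5472 0.1707 0.022 ] [0.5472 0.1711 0.0265]
87 [257.7 158.2] [0.5467 0.1484 0.022 ] [0.5468 0.1492 0.0265]
t 7.05 tcp [0.5493 0.1189 0.1209] rot [ 3.14  -0.039 -0.   ] F [-0.7 -0.3 -1.8] w 0.0435
```

View pics/w4.png

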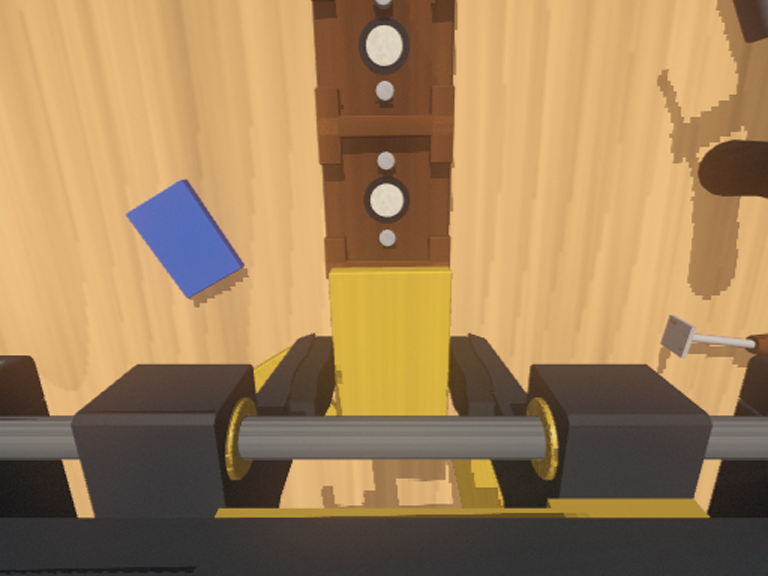

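D is at (.5471,.1709). The held cover's end edge at row 270 shows it sits 4 mm towards world +y of the TCP, because the previous picture was taken while the arm was still settling. I'll target TCP (.547,.167) and lower.

```bash
python3 - <<'E'
from h import *
plan([.5471,.1668,.045],-0.9,2)
E
```

```text
total turn deg [ 0.05  0.01 -0.52] shift/row cm (world) [-0.11  2.39 -3.8 ]
[-0.17, -2.39, 3.79, 0.02, 0.0, -0.26]
[-0.16, -2.39, 3.8, 0.02, 0.0, -0.26]
```

```bash
python3 -m handwheel '[[-0.2,-2.4,2.8,0,0,-0.5,0],[-0.2,-2.4,2.8,0,0,0,0],[0,0,2,0,0,0,0],[0,0,0,0,0,0,0],[0,0,0,0,0,0,0]]'
python3 - <<'E'
from h import *
s=st(); plan([.5471,.1668,.034],-0.9,1)
im=viewer.grab_frame('wrist'); save(cv2.resize(im,None,fx=1.5,fy=1.5,interpolation=cv2.INTER_CUBIC),'w5')
E
```

```text
t: 7.68
tcp_pos: [0.5466, 0.1658, 0.0463]
tcp_rot: [3.141, -0.027, 0.002]
force: [0.5, -0.1, -2.0]
grip_width: 0.0433
t 7.67 tcp [0.5466 0.1658 0.0463] rot [ 3.141e+00 -2.700e-02  2.000e-03] F [ 0.5 -0.1 -2. ] w 0.0433
total turn deg [ 0.04 -0.07 -0.09] shift/row cm (world) [ 0.05  0.1  -1.23]
[0.04, -0.1, 1.23, 0.04, -0.07, -0.09]
```

View pics/w5.png

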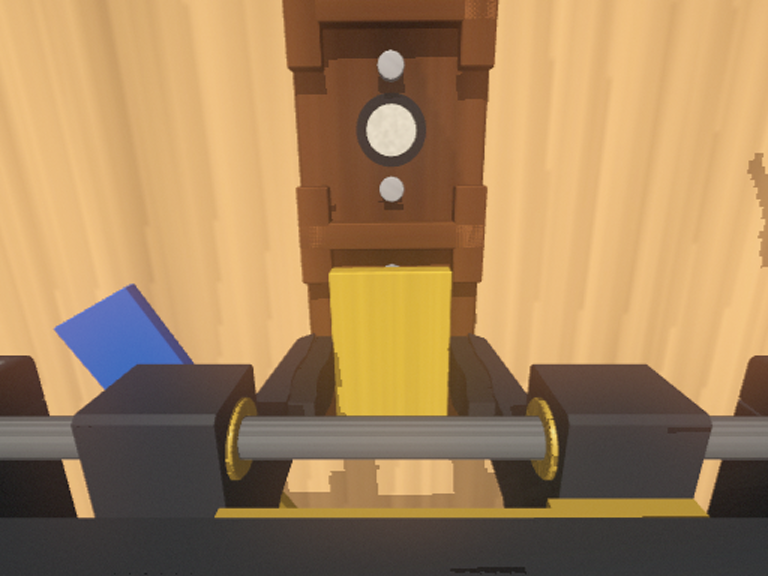

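```bash
python3 -m handwheel '[[0,-0.1,1.2,0,0,0,0],[0,0,0.4,0,0,0,0],[0,0,0,0,0,0,0]]'; python3 -m handwheel '[[0,0,0.2,0,0,0,0],[0,0,0,0,0,0,0]]'
```

```text
t: 8.1
tcp_pos: [0.5454, 0.1684, 0.0295]
tcp_rot: [3.141, -0.024, -0.001]
force: [-0.2, -0.2, -1.7]
grip_width: 0.0433
t: 8.35
tcp_pos: [0.5456, 0.1684, 0.0281]
tcp_rot: [-3.141, 0.024, 0.0]
force: [-1.7, -1.6, 3.9]
grip_width: 0.0433
```

```bash
python3 -m handwheel '[[0,0,0.2,0,0,0,0],[0,0,0,0,0,0,0]]'
```

```text
t: 8.6
tcp_pos: [0.5457, 0.1684, 0.0264]
tcp_rot: [-3.141, 0.024, 0.0]
force: [-2.7, -0.3, 7.1]
grip_width: 0.0433
```

```bash
python3 -m handwheel '[[0,0,0.15,0,0,0,0],[0,0,0,0,0,0,0],[0,0,0,0,0,0,0]]'
```

```text
t: 8.98
tcp_pos: [0.5456, 0.1684, 0.0249]
tcp_rot: [-3.141, 0.024, 0.0]
force: [-3.8, -1.1, 9.3]
grip_width: 0.0434
```

```bash
python3 -m handwheel '[[0,0,0,0,0,0,68],[0,0,0,0,0,0,68],[0,0,-3,0,0,0,68],[0,0,-1.2,0,0,0,0],[0,0,0,0,0,0,0]]'
python3 - <<'E'
from h import *
s=st(); C=cam('wrist',s); im=viewer.grab_frame('wrist'); save(cv2.resize(im,None,fx=1.5,fy=1.5,interpolation=cv2.INTER_CUBIC),'w6')
plan([.5473,.1929,.045],-0.9,2)
E
```

```text
t: 9.6
tcp_pos: [0.5463, 0.1687, 0.0668]
tcp_rot: [-3.141, 0.023, -0.003]
force: [-0.3, 0.4, 0.0]
grip_width: 0.0421
t 9.6 tcp [0.5463 0.1687 0.0668] rot [-3.141e+00  2.300e-02 -3.000e-03] F [-0.3  0.4  0. ] w 0.0421
total turn deg [-0.01 -0.02  0.05] shift/row cm (world) [ 0.08  1.21 -1.05]
[0.06, -1.22, 1.05, -0.01, -0.01, 0.03]
[0.06, -1.22, 1.05, -0.01, -0.01, 0.03]
```

View pics/w6.png

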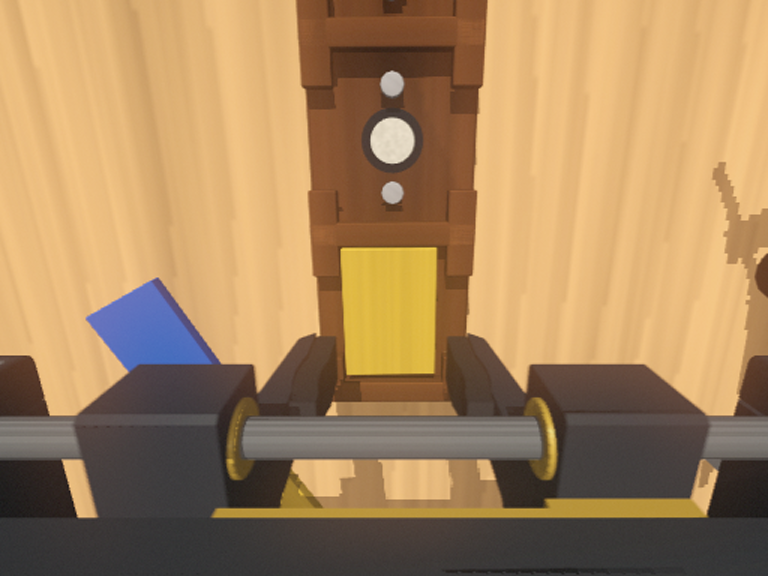

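The cover is in the pocket at (390,310), slightly towards the tray's far end. Next I press each end with the fingers shut.

```bash
python3 -m handwheel '[[0.1,-1.2,0,0,0,0,0],[0,-1.0,1,0,0,0,0],[0,0,1.3,0,0,0,0],[0,0,0,0,0,0,0],[0,0,0,0,0,0,0]]'
```

```text
t: 10.28
tcp_pos: [0.5469, 0.1898, 0.043]
tcp_rot: [3.141, -0.025, -0.001]
force: [0.9, -0.2, -0.4]
grip_width: 0.0003
```

```bash
python3 -m handwheel '[[0,0,1.1,0,0,0,0],[0,0,0,0,0,0,0]]';python3 -m handwheel '[[0,0,0.15,0,0,0,0],[0,0,0,0,0,0,0]]'
```

```text
t: 10.52
tcp_pos: [0.5463, 0.1901, 0.0314]
tcp_rot: [3.141, -0.024, -0.002]
force: [-0.1, -0.3, 0.8]
grip_width: 0.0008
t: 10.78
tcp_pos: [0.5471, 0.1904, 0.0308]
tcp_rot: [-3.141, 0.024, -0.0]
force: [0.3, -0.1, -0.0]
grip_width: 0.0002
```

```bash
python3 -m handwheel '[[0,0,0.15,0,0,0,0],[0,0,0,0,0,0,0]]';python3 -m handwheel '[[0,0,0.15,0,0,0,0],[0,0,0,0,0,0,0]]'
```

```text
t: 11.02
tcp_pos: [0.5472, 0.1905, 0.0305]
tcp_rot: [-3.141, 0.024, -0.0]
force: [-3.6, -1.1, 12.1]
grip_width: 0.0005
t: 11.28
tcp_pos: [0.5472, 0.1905, 0.0304]
tcp_rot: [-3.14, 0.024, 0.0]
force: [-7.9, -2.6, 27.8]
grip_width: 0.0002
```

```bash
python3 -m handwheel '[[0,0,-1.2,0,0,0,0],[0,3.9,0,0,0,0,0],[0,0,0.5,0,0,0,0],[0,0,0.4,0,0,0,0],[0,0,0,0,0,0,0]]';python3 -m handwheel '[[0,0,0.15,0,0,0,0],[0,0,0,0,0,0,0]]'
```

```text
t: 11.9
tcp_pos: [0.5464, 0.1523, 0.0305]
tcp_rot: [-3.141, 0.022, 0.0]
force: [1.0, -1.1, 2.8]
grip_width: 0.0003
t: 12.15
tcp_pos: [0.5464, 0.1523, 0.0304]
tcp_rot: [-3.141, 0.022, 0.001]
force: [-4.5, -0.6, 17.5]
grip_width: 0.0003
```

Both ends bottomed at the same tip height, z = .0304, so the cover is flush. Next is the cover near (.474,.031), which I'll view from a settled hover above it.

```bash
python3 -m handwheel '[[0,0,-3,0,0,0,30],[0,0,-3,0,0,0,68]]'; python3 - <<'E'
from h import *
plan([.474,.031,.125],30.6,4)
E
```

```text
t: 12.4
tcp_pos: [0.546, 0.1526, 0.0895]
tcp_rot: [-3.141, 0.021, 0.001]
force: [0.2, -0.2, 1.0]
grip_width: 0.0185
total turn deg [-2.000e-02  5.000e-02 -3.138e+01] shift/row cm (world) [-1.8  -3.04  0.89]
[-1.76, 3.06, -0.89, -0.01, 0.01, -7.84]
[-2.16, 2.79, -0.89, -0.01, 0.01, -7.84]
[-2.52, 2.47, -0.89, -0.01, 0.01, -7.84]
[-2.83, 2.11, -0.89, -0.01, 0.01, -7.84]
```

```bash
python3 -m handwheel '[[-1.8,3.1,-0.9,0,0,-7.8,68],[-2.2,2.8,-0.9,0,0,-7.8,68],[-2.5,2.5,-0.9,0,0,-7.8,68],[-2.8,2.1,-0.9,0,0,-7.8,68],[0,0,0,0,0,0,68]]'; python3 -m handwheel '[[0,0,0,0,0,0,68]]'
python3 cov.py wrist w7; python3 - <<'E'
from h import *
print((np.array(status.read_state()['qvel'])).round(3))
E
```

```text
t: 13.02
tcp_pos: [0.473, 0.0281, 0.1257]
tcp_rot: [-3.033, -0.819, 0.0]
force: [0.2, 0.1, -0.7]
grip_width: 0.0599
t: 13.15
tcp_pos: [0.4744, 0.0308, 0.1252]
tcp_rot: [-3.032, -0.822, -0.001]
force: [-0.7, 0.8, -0.4]
grip_width: 0.0602
t 13.15 tcp [0.4744 0.0308 0.1252] rot [-3.032e+00 -8.220e-01 -1.000e-03] F [-0.7  0.8 -0.4] w 0.0602
px [422.   88.3] area 4371 xy 0.5554 0.18 short-side dir -0.4 size 48.4 69.4 net [0.74]
px [260.8 181.6] area 2756 xy 0.4741 0.0317 short-side dir 30.3 size 43.6 63.9 net [0.88]
px [127.3 275.1] area 112 xy 0.3999 -0.1331 short-side dir 0.6 size 6.2 29.8 net []
px [121.8 308.1] area 107 xy 0.4112 -0.1777 short-side dir 30.1 size 6.9 27.6 net []
px [212.3 319.3] area 952 xy 0.5083 -0.1392 short-side dir -63.7 size 37.4 42.5 net [0.58]
px [330.6 313.3] area 472 xy 0.622 -0.066 short-side dir -59.8 size 22.5 43.3 net [0.69]
px [446.1 338. ] area 1049 xy 0.7621 -0.0237 short-side dir -59.8 size 16.4 134.8 net []
px [200.7 341.2] area 214 xy 0.5107 -0.1754 short-side dir -59.8 size 7.5 48.1 net []
px [237.5 341.3] area 106 xy 0.5484 -0.1534 short-side dir -59.8 size 7.5 22.8 net []
px [257.8 341.1] area 74 xy 0.5697 -0.141 short-side dir -59.8 size 7.5 16.8 net []
px [282.5 341.2] area 92 xy 0.5951 -0.1262 short-side dir -59.8 size 7.5 20.6 net []
px [307.2 341.2] area 108 xy 0.6205 -0.1114 short-side dir -59.8 size 7.5 24.4 net []
px [327.3 341.1] area 75 xy 0.6417 -0.099 short-side dir -59.8 size 7.5 18.5 net []
px [352.  341.2] area 94 xy 0.6671 -0.0842 short-side dir -59.8 size 7.5 22.3 net []
px [376.8 341.2] area 111 xy 0.6925 -0.0694 short-side dir -59.8 size 7.5 26.1 net []
[0.    0.002 0.003 0.001 0.003 0.001 0.005]
```

View pics/w7.png

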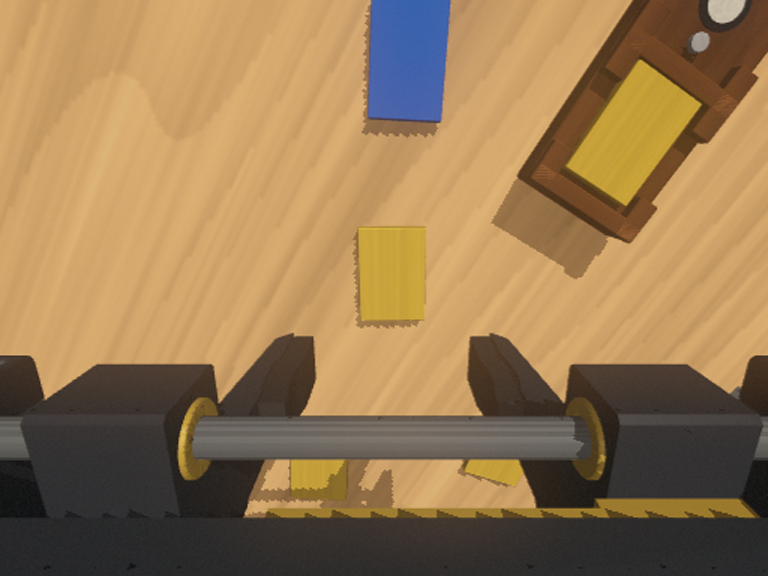

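The cover is settled directly below, at (.4741,.0317) with short side at 30.3°. I'll descend and grip.

```bash
python3 -m handwheel '[[0,-0.1,5,0,0,0,68],[0,0,5,0,0,0,68],[0,0,2.1,0,0,0,68],[0,0,0,0,0,0,68],[0,0,0,0,0,0,68]]'; python3 - <<'E'
from h import *
plan([.4741,.0317,.003],30.3,1)
E
```

```text
t: 13.88
tcp_pos: [0.4736, 0.0311, 0.0041]
tcp_rot: [-3.032, -0.823, -0.0]
force: [-0.7, 0.2, -0.7]
grip_width: 0.0602
total turn deg [-0.   -0.    0.08] shift/row cm (world) [ 0.05  0.06 -0.11]
[0.07, -0.03, 0.11, -0.0, -0.0, 0.08]
```

```bash
python3 -m handwheel '[[0,0,0.1,0,0,0,0],[0,0,0,0,0,0,0],[0,0,0,0,0,0,0],[0,0,-3,0,0,0,0],[0,0,-5,0,0,0,0]]'; python3 - <<'E'
from h import *
plan([.548,.20,.115],-0.8,4)
E
```

```text
t: 14.5
tcp_pos: [0.4719, 0.0302, 0.0831]
tcp_rot: [-3.032, -0.822, 0.006]
force: [1.3, 0.5, -1.0]
grip_width: 0.0435
total turn deg [-1.000e-02  2.100e-01  3.113e+01] shift/row cm (world) [1.9  4.24 0.8 ]
[3.78, -2.7, -0.81, -0.0, 0.05, 7.78]
[3.38, -3.19, -0.8, -0.0, 0.05, 7.78]
[2.92, -3.62, -0.8, -0.0, 0.05, 7.78]
[2.4, -3.98, -0.8, -0.0, 0.05, 7.78]
```

```bash
python3 -m handwheel '[[3.8,-2.7,-0.8,0,0,7.8,0],[3.4,-3.2,-0.8,0,0,7.8,0],[2.9,-3.6,-0.8,0,0,7.8,0],[2.4,-4,-0.8,0,0,7.8,0],[0,0,0,0,0,0,0]]'; python3 -m handwheel '[[0,0,0,0,0,0,0]]'
cat > pk.py <<'E'
from h import *
import sys
s=st();C=cam('wrist',s); im=viewer.grab_frame('wrist'); np.save(f'pics/{sys.argv[1]}.npy',im);save(cv2.resize(im,None,fx=1.5,fy=1.5,interpolation=cv2.INTER_CUBIC),sys.argv[1])
m=((im.min(2)>125)&(im.max(2).astype(int)-im.min(2)<45)).astype(np.uint8); 
n,l,sts,cen=cv2.connectedComponentsWithStats(m)
for i in range(1,n):
    if sts[i,4]>20 and cen[i,1]<200: print(sts[i,4],cen[i].round(1),'z22',onz(C,cen[i],.022).round(4),'z26',onz(C,cen[i],.0265).round(4))
# held cover: top-face end edge row
g=im.astype(int); hsv=cv2.cvtColor(im,cv2.COLOR_RGB2HSV).astype(int)
cols=range(235,285,5); rows=[]
y=((hsv[...,0]>=18)&(hsv[...,0]<=32)&(hsv[...,1]>150)&(hsv[...,2]>90))
for c in cols:
    r=[r for r in range(140,215) if y[r:r+5,c].all()]; rows.append(r[0] if r else -1)
print('held first brass row per col',rows)
r=np.median(rows)
yy=np.linspace(-.045,-.02,251); pr=tp(np.c_[0*yy,yy,0*yy+.003])[:,1]; print('in-hand offset tool y (mm, bottom edge)',round((yy[np.argmin(abs(pr-(r-.5)))]+.032)*1000,1))
xs=np.nonzero(y[195])[0]; xs=xs[(xs>200)&(xs<320)]; print('cols',xs.min(),xs.max(),'pred',tp([[-.022,-.02,-.005],[.022,-.02,-.005]]).round(1).tolist())
E
python3 pk.py w8
```

```text
t: 15.12
tcp_pos: [0.5502, 0.2053, 0.1155]
tcp_rot: [-3.139, 0.015, -0.003]
force: [-1.4, 0.1, -1.7]
grip_width: 0.0433
t: 15.25
tcp_pos: [0.5488, 0.1994, 0.1148]
tcp_rot: [3.14, -0.023, -0.002]
force: [-0.3, -1.0, -1.6]
grip_width: 0.0431
t 15.25 tcp [0.5488 0.1994 0.1148] rot [ 3.14e+00 -2.30e-02 -2.00e-03] F [-0.3 -1.  -1.6] w 0.0431
541 [258.4  27.9] z22 [0.5488 0.3313 0.022 ] z26 [0.5489 0.3302 0.0265]
280 [505.5  64.9] z22 [0.7456 0.3019 0.022 ] z26 [0.742  0.3014 0.0265]
119 [258.5  58.6] z22 [0.5485 0.3096 0.022 ] z26 [0.5486 0.3089 0.0265]
49 [508.2  99.9] z22 [0.7543 0.2751 0.022 ] z26 [0.7505 0.2751 0.0265]
105 [258.7 106.9] z22 [0.548  0.2728 0.022 ] z26 [0.5481 0.2728 0.0265]
398 [259.  133.9] z22 [0.5479 0.2506 0.022 ] z26 [0.5479 0.251  0.0265]
92 [259.1 159.9] z22 [0.5475 0.2281 0.022 ] z26 [0.5476 0.2289 0.0265]
held first brass row per col [185, 185, 185, 185, 185, 185, 185, 185, 185, 185]
in-hand offset tool y (mm, bottom edge) 0.2
cols 221 301 pred [[220.8, 209.2], [300.9, 209.1]]
```

View pics/w8.png

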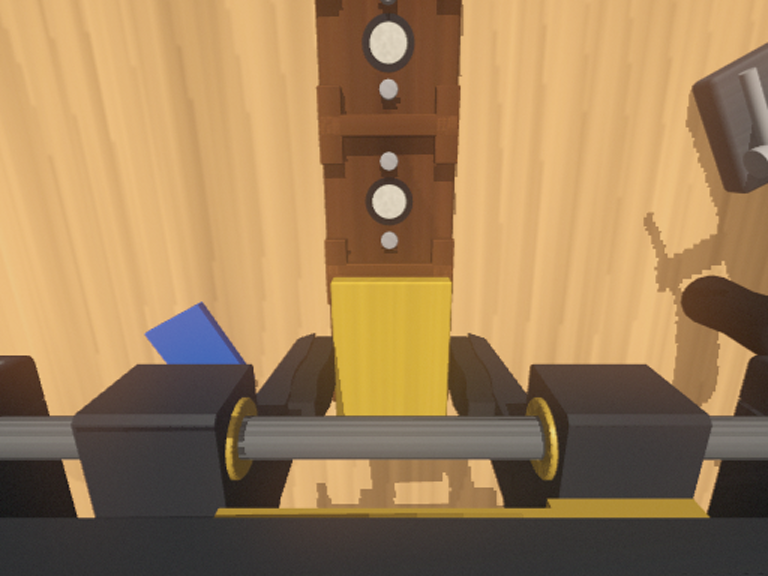

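The held cover is centred in the hand (offset 0.2 mm) and C is at (.5479,.2508). I'll lower over C.

```bash
python3 -m handwheel '[[-0.1,-2.6,2.5,0,0,0,0],[0,-2.6,2.5,0,0,0,0],[0,0,2.5,0,0,0,0],[0,0,0,0,0,0,0],[0,0,0,0,0,0,0]]'; python3 - <<'E'
from h import *
plan([.5479,.2508,.03],-0.8,1)
E
```

```text
t: 15.92
tcp_pos: [0.5499, 0.2509, 0.0411]
tcp_rot: [3.141, -0.027, 0.001]
force: [0.6, 0.8, -0.4]
grip_width: 0.0436
total turn deg [ 0.02 -0.04 -0.17] shift/row cm (world) [-0.2  -0.01 -1.11]
[-0.2, 0.01, 1.11, 0.02, -0.04, -0.17]
```

```bash
python3 -m handwheel '[[-0.2,0,0.3,0,0,0,0],[0,0,0.7,0,0,0,0],[0,0,0,0,0,0,0]]';  python3 -m handwheel '[[0,0,0.3,0,0,0,0],[0,0,0,0,0,0,0]]';python3 -m handwheel '[[0,0,0.3,0,0,0,0],[0,0,0,0,0,0,0]]'
```

```text
t: 16.3
tcp_pos: [0.5477, 0.2524, 0.0304]
tcp_rot: [-3.141, 0.024, -0.001]
force: [0.5, 0.4, -0.3]
grip_width: 0.0433
t: 16.55
tcp_pos: [0.5477, 0.2525, 0.028]
tcp_rot: [-3.141, 0.024, -0.001]
force: [-1.1, -1.5, 5.3]
grip_width: 0.0433
t: 16.8
tcp_pos: [0.5478, 0.2525, 0.0255]
tcp_rot: [-3.141, 0.024, -0.001]
force: [-4.2, -0.8, 11.9]
grip_width: 0.043
```

```bash
python3 -m handwheel '[[0,0,0,0,0,0,68],[0,0,0,0,0,0,68],[0,0,-3,0,0,0,68],[0,0,-0.5,0,0,0,0],[0,0,0,0,0,0,0]]'; python3 -m handwheel '[[0,-1.8,0,0,0,0,0],[0,0,0,0,0,0,0],[0,0,1.7,0,0,0,0],[0,0,0,0,0,0,0]]'
```

```text
t: 17.42
tcp_pos: [0.5472, 0.2525, 0.059]
tcp_rot: [-3.141, 0.023, -0.0]
force: [-0.1, -0.0, -0.4]
grip_width: 0.0423
t: 17.92
tcp_pos: [0.5462, 0.2693, 0.0402]
tcp_rot: [3.139, -0.024, -0.005]
force: [0.3, 0.2, 0.9]
grip_width: 0.0019
```

```bash
python3 -m handwheel '[[0,-0.2,0.6,0,0,0,0],[0,0,0.4,0,0,0,0],[0,0,0,0,0,0,0]]'; python3 -m handwheel '[[0,0,0.15,0,0,0,0],[0,0,0,0,0,0,0]]'
```

```text
t: 18.3
tcp_pos: [0.5474, 0.2722, 0.0319]
tcp_rot: [3.141, -0.024, -0.001]
force: [0.2, 0.4, -0.8]
grip_width: 0.0004
t: 18.55
tcp_pos: [0.5476, 0.2723, 0.0308]
tcp_rot: [-3.141, 0.024, -0.0]
force: [-0.3, 0.2, 0.7]
grip_width: 0.0006
```

```bash
python3 -m handwheel '[[0,0,0.1,0,0,0,0],[0,0,0,0,0,0,0]]'
```

```text
t: 18.8
tcp_pos: [0.5478, 0.2724, 0.0305]
tcp_rot: [-3.141, 0.024, -0.0]
force: [-1.4, 0.2, 7.0]
grip_width: 0.0003
```

```bash
python3 -m handwheel '[[0,0,0.1,0,0,0,0],[0,0,0,0,0,0,0]]'; python3 -m handwheel '[[0,0,-1.2,0,0,0,0],[0,4,0,0,0,0,0],[0,0,0.6,0,0,0,0],[0,0,0.5,0,0,0,0],[0,0,0,0,0,0,0]]'
```

```text
t: 19.05
tcp_pos: [0.5478, 0.2724, 0.0305]
tcp_rot: [-3.141, 0.024, 0.0]
force: [-5.6, -1.3, 16.1]
grip_width: 0.0001
t: 19.68
tcp_pos: [0.5472, 0.2327, 0.0305]
tcp_rot: [-3.141, 0.023, 0.0]
force: [-3.2, -4.6, 9.8]
grip_width: 0.0009
```

```bash
python3 -m handwheel '[[0,0,0.1,0,0,0,0],[0,0,0,0,0,0,0]]'; python3 -m handwheel '[[0,0,-4,0,0,0,30],[0,0,-4,0,0,0,68]]'; python3 - <<'E'
from h import *
plan([.616,-.043,.125],11.6,5)
E
```

```text
t: 19.92
tcp_pos: [0.5472, 0.2326, 0.0304]
tcp_rot: [-3.141, 0.023, 0.001]
force: [-6.3, -5.2, 22.3]
grip_width: 0.0007
t: 20.18
tcp_pos: [0.5465, 0.2338, 0.1092]
tcp_rot: [-3.141, 0.021, 0.001]
force: [0.5, 1.2, -0.1]
grip_width: 0.0183
total turn deg [-1.000e-02  5.000e-02 -1.236e+01] shift/row cm (world) [ 1.39 -5.54  0.32]
[1.46, 5.52, -0.32, -0.0, 0.01, -2.47]
[1.22, 5.57, -0.32, -0.0, 0.01, -2.47]
[0.98, 5.62, -0.32, -0.0, 0.01, -2.47]
[0.74, 5.66, -0.32, -0.0, 0.01, -2.47]
[0.49, 5.69, -0.32, -0.0, 0.01, -2.47]
```

The second cover is flush too, both ends at .0305. Now the third, near (.616,-.041).

```bash
python3 -m handwheel '[[1.5,5.5,-0.3,0,0,-2.5,68],[1.2,5.6,-0.3,0,0,-2.5,68],[1,5.6,-0.3,0,0,-2.5,68],[0.7,5.6,-0.3,0,0,-2.5,68],[0.5,5.6,-0.3,0,0,-2.5,68]]'; python3 -m handwheel '[[0,0,0,0,0,0,68],[0,0,0,0,0,0,68]]'
python3 cov.py wrist w9 | grep -v 'net \[\]'
```

```text
t: 20.8
tcp_pos: [0.6168, -0.043, 0.1237]
tcp_rot: [-3.124, -0.324, -0.001]
force: [0.3, 1.0, -0.2]
grip_width: 0.0598
t: 21.05
tcp_pos: [0.6162, -0.0412, 0.1233]
tcp_rot: [-3.124, -0.32, 0.0]
force: [-0.0, 0.5, 0.2]
grip_width: 0.06
t 21.05 tcp [ 0.6162 -0.0412  0.1233] rot [-3.124 -0.32   0.   ] F [-0.   0.5  0.2] w 0.06
px [261.4 181.7] area 2782 xy 0.6165 -0.0401 short-side dir 11.5 size 43.5 64.5 net [0.75]
px [138.4 231.3] area 1763 xy 0.503 -0.125 short-side dir 26.3 size 46.7 63.5 net [0.63]
```

View pics/w9.png

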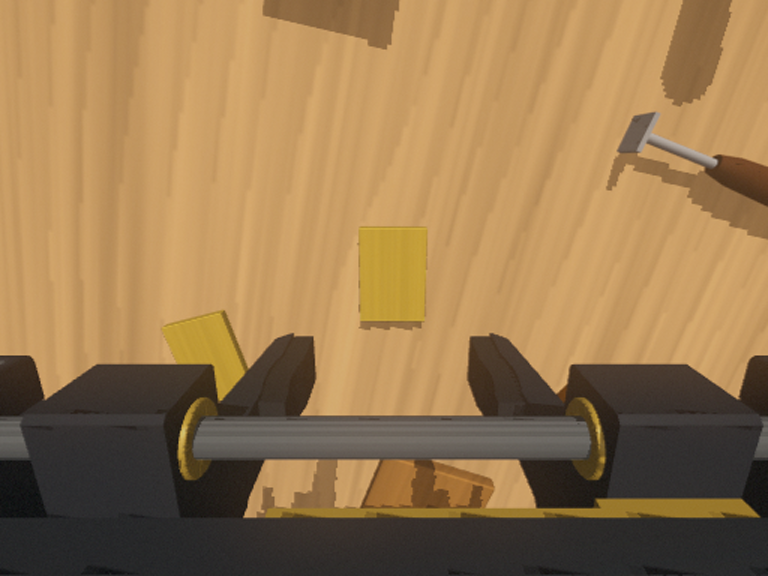

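```bash
python3 -m handwheel '[[0,-0.1,5,0,0,0,68],[0,0,5,0,0,0,68],[0,0,2,0,0,0,68],[0,0,0,0,0,0,68],[0,0,0,0,0,0,68]]'; python3 - <<'E'
from h import *
plan([.6165,-.0403,.003],11.5,1)
E
```

```text
t: 21.78
tcp_pos: [0.6167, -0.0413, 0.0047]
tcp_rot: [3.125, 0.32, 0.002]
force: [0.4, 0.2, -0.1]
grip_width: 0.0599
total turn deg [ 0.01 -0.09  0.19] shift/row cm (world) [-0.02  0.1  -0.17]
[-0.0, -0.1, 0.17, 0.01, -0.09, 0.19]
```

```bash
python3 -m handwheel '[[0,-0.1,0.15,0,0,0,68],[0,0,0,0,0,0,0],[0,0,0,0,0,0,0],[0,0,0,0,0,0,0],[0,0,-5,0,0,0,0]]'; python3 - <<'E'
from h import *
plan([.5488,.28,.115],-0.8,6)
E
```

```text
t: 22.4
tcp_pos: [0.6123, -0.0406, 0.0494]
tcp_rot: [-3.124, -0.319, 0.012]
force: [0.7, -0.8, -1.2]
grip_width: 0.0434
total turn deg [-0.05  0.45 12.44] shift/row cm (world) [-1.06  5.34  1.09]
[0.03, -5.45, -1.08, -0.01, 0.07, 2.07]
[-0.16, -5.45, -1.09, -0.01, 0.07, 2.07]
[-0.36, -5.44, -1.09, -0.01, 0.07, 2.07]
[-0.55, -5.42, -1.09, -0.01, 0.07, 2.07]
[-0.75, -5.4, -1.09, -0.01, 0.07, 2.07]
[-0.94, -5.37, -1.09, -0.01, 0.07, 2.07]
```

```bash
python3 -m handwheel '[[0,-5.4,-1.5,0,0,2.1,0],[-0.2,-5.4,-1.2,0,0,2.1,0],[-0.4,-5.4,-1,0,0,2.1,0],[-0.6,-5.4,-1,0,0,2.1,0],[-0.8,-5.4,-1,0,0,2.1,0]]'; python3 -m handwheel '[[-1,-5.4,-0.8,0,0,2.1,0],[0,0,0,0,0,0,0],[0,0,0,0,0,0,0]]'; python3 pk.py w10;  python3 - <<'E'
from h import *
plan([.5488,.331,.035],-0.8,2)
E
```

```text
t: 23.02
tcp_pos: [0.56, 0.226, 0.1094]
tcp_rot: [3.141, 0.029, -0.001]
force: [0.5, -0.6, -1.6]
grip_width: 0.0436
t: 23.4
tcp_pos: [0.5495, 0.2776, 0.1169]
tcp_rot: [3.14, -0.026, -0.001]
force: [1.1, -0.7, -1.4]
grip_width: 0.0436
t 23.4 tcp [0.5495 0.2776 0.1169] rot [ 3.14e+00 -2.60e-02 -1.00e-03] F [ 1.1 -0.7 -1.4] w 0.0436
541 [258.2  26.3] z22 [0.5498 0.4111 0.022 ] z26 [0.5498 0.41   0.0265]
120 [258.3  57. ] z22 [0.5494 0.3893 0.022 ] z26 [0.5495 0.3886 0.0265]
104 [258.7 104.8] z22 [0.549  0.3527 0.022 ] z26 [0.549  0.3527 0.0265]
393 [258.9 131.7] z22 [0.5488 0.3306 0.022 ] z26 [0.5488 0.331  0.0265]
94 [259.1 157.4] z22 [0.5485 0.3081 0.022 ] z26 [0.5485 0.309  0.0265]
held first brass row per col [185, 185, 185, 185, 185, 185, 185, 185, 185, 185]
in-hand offset tool y (mm, bottom edge) 0.2
cols 220 301 pred [[220.8, 209.2], [300.9, 209.1]]
total turn deg [ 0.08  0.01 -0.25] shift/row cm (world) [-0.05  2.72 -4.1 ]
[-0.1, -2.72, 4.09, 0.04, 0.01, -0.12]
[-0.1, -2.72, 4.1, 0.04, 0.01, -0.12]
```

View pics/w10.png

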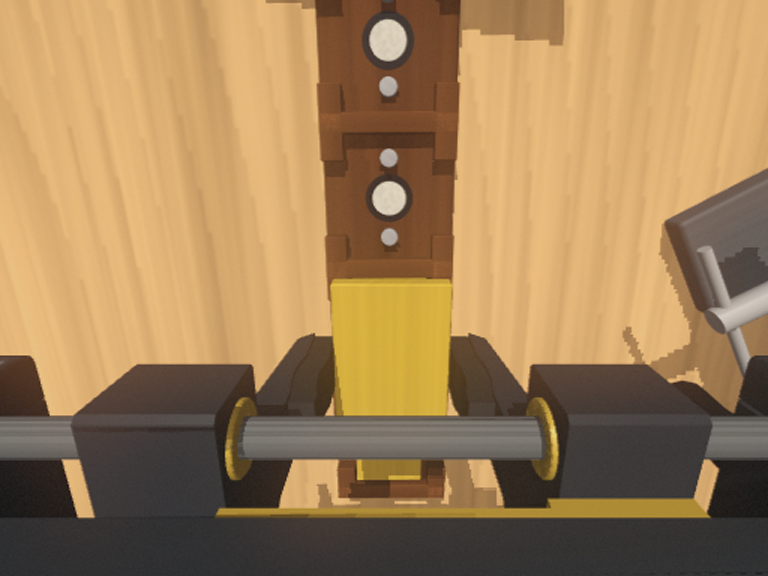

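```bash
python3 -m handwheel '[[-0.1,-2.7,2.5,0,0,0,0],[0,-2.6,2.5,0,0,0,0],[0,0,2.4,0,0,0,0],[0,0,0,0,0,0,0],[0,0,0,0,0,0,0]]'; python3 - <<'E'
from h import *
plan([.5488,.3306,.03],-0.8,1)
E
```

```text
t: 24.08
tcp_pos: [0.5508, 0.3297, 0.0441]
tcp_rot: [3.141, -0.03, 0.002]
force: [0.2, 0.4, -2.0]
grip_width: 0.0432
total turn deg [ 0.02 -0.06 -0.3 ] shift/row cm (world) [-0.2   0.09 -1.41]
[-0.2, -0.08, 1.41, 0.02, -0.06, -0.3]
```

```bash
python3 -m handwheel '[[-0.2,0,0.4,0,0,0,0],[0,0,0.9,0,0,0,0],[0,0,0,0,0,0,0]]';  python3 -m handwheel '[[0,0,0.3,0,0,0,0],[0,0,0,0,0,0,0]]'
```

```text
t: 24.45
tcp_pos: [0.5478, 0.3315, 0.0301]
tcp_rot: [-3.141, 0.026, -0.0]
force: [1.3, 0.1, -1.7]
grip_width: 0.0434
t: 24.7
tcp_pos: [0.5478, 0.3315, 0.0279]
tcp_rot: [-3.141, 0.026, -0.0]
force: [-2.3, -1.5, 4.7]
grip_width: 0.0432
```

```bash
python3 -m handwheel '[[0,0,0.3,0,0,0,0],[0,0,0,0,0,0,0]]'
```

```text
t: 24.95
tcp_pos: [0.5478, 0.3315, 0.0252]
tcp_rot: [-3.141, 0.026, 0.0]
force: [-2.4, -1.2, 7.5]
grip_width: 0.0432
```

```bash
python3 -m handwheel '[[0,0,0,0,0,0,68],[0,0,0,0,0,0,68],[0,0,-3,0,0,0,68],[0,0,-0.5,0,0,0,0],[0,0,0,0,0,0,0]]'; python3 -m handwheel '[[0.1,-2,0,0,0,0,0],[0,0,0,0,0,0,0],[0,0,1.7,0,0,0,0],[0,0,0.8,0,0,0,0],[0,0,0,0,0,0,0]]'
```

```text
t: 25.58
tcp_pos: [0.5476, 0.3315, 0.0591]
tcp_rot: [-3.141, 0.026, -0.0]
force: [0.3, -0.3, -0.3]
grip_width: 0.0421
t: 26.2
tcp_pos: [0.5483, 0.3503, 0.0328]
tcp_rot: [3.14, -0.027, -0.003]
force: [-0.4, 0.4, -0.0]
grip_width: 0.0008
```

```bash
python3 -m handwheel '[[0,0,0.3,0,0,0,0],[0,0,0,0,0,0,0]]'; python3 -m handwheel '[[0,0,0.15,0,0,0,0],[0,0,0,0,0,0,0]]'
```

```text
t: 26.45
tcp_pos: [0.5492, 0.3513, 0.0314]
tcp_rot: [-3.141, 0.027, -0.001]
force: [-0.6, 0.5, -0.3]
grip_width: 0.0003
t: 26.7
tcp_pos: [0.5493, 0.3515, 0.0307]
tcp_rot: [-3.141, 0.027, -0.001]
force: [-1.5, -1.1, 7.4]
grip_width: 0.0007
```

```bash
python3 -m handwheel '[[0,0,0.1,0,0,0,0],[0,0,0,0,0,0,0]]'; python3 -m handwheel '[[0,0,-1.2,0,0,0,0],[0,4,0,0,0,0,0],[0,0,0.6,0,0,0,0],[0,0,0.5,0,0,0,0],[0,0,0,0,0,0,0]]'
```

```text
t: 26.95
tcp_pos: [0.5493, 0.3515, 0.0307]
tcp_rot: [-3.141, 0.027, -0.0]
force: [-4.6, -1.7, 15.1]
grip_width: 0.0002
t: 27.58
tcp_pos: [0.5485, 0.3116, 0.0305]
tcp_rot: [3.141, -0.025, -0.0]
force: [-2.0, -4.8, 10.3]
grip_width: 0.0004
```

```bash
python3 -m handwheel '[[0,0,0.1,0,0,0,0],[0,0,0,0,0,0,0]]'; python3 -m handwheel '[[0,0,-5,0,0,0,30],[0,0,-4,0,0,0,68]]'; python3 - <<'E'
from h import *
plan([.503,-.125,.125],26.3,8)
E
```

```text
t: 27.82
tcp_pos: [0.5486, 0.3116, 0.0304]
tcp_rot: [-3.141, 0.025, 0.001]
force: [-5.8, -5.7, 19.1]
grip_width: 0.0
t: 28.08
tcp_pos: [0.5481, 0.313, 0.1199]
tcp_rot: [-3.141, 0.024, -0.0]
force: [0.1, 0.2, -0.3]
grip_width: 0.0184
total turn deg [-4.000e-02 -2.000e-02 -2.716e+01] shift/row cm (world) [-0.56 -5.47  0.06]
[-0.48, 5.48, -0.07, -0.0, -0.0, -3.4]
[-0.81, 5.44, -0.07, -0.0, -0.0, -3.4]
[-1.13, 5.39, -0.07, -0.0, -0.0, -3.4]
[-1.44, 5.31, -0.07, -0.0, -0.0, -3.4]
[-1.76, 5.22, -0.07, -0.0, -0.0, -3.4]
[-2.06, 5.1, -0.07, -0.0, -0.0, -3.4]
[-2.36, 4.97, -0.07, -0.0, -0.0, -3.4]
[-2.65, 4.82, -0.06, -0.0, -0.0, -3.4]
```

The third is home. Now the fourth cover, last seen at (.503,-.125).

```bash
python3 -m handwheel '[[-0.5,5.5,0,0,0,-3.4,68],[-0.8,5.4,0,0,0,-3.4,68],[-1.1,5.4,0,0,0,-3.4,68],[-1.4,5.3,0,0,0,-3.4,68],[-1.8,5.2,0,0,0,-3.4,68]]'; python3 -m handwheel '[[-2.1,5.1,0,0,0,-3.4,68],[-2.4,5,0,0,0,-3.4,68],[-2.7,4.8,0,0,0,-3.4,68],[0,0,0,0,0,0,68],[0,0,0,0,0,0,68]]'
python3 cov.py wrist w11 | grep -v 'net \[\]'
```

```text
t: 28.7
tcp_pos: [0.5201, 0.0378, 0.1188]
tcp_rot: [-3.11, -0.444, -0.002]
force: [1.3, -0.1, 0.7]
grip_width: 0.06
t: 29.32
tcp_pos: [0.5021, -0.1252, 0.1186]
tcp_rot: [-3.058, -0.714, -0.001]
force: [-0.6, 0.5, -0.4]
grip_width: 0.0599
t 29.32 tcp [ 0.5021 -0.1252  0.1186] rot [-3.058e+00 -7.140e-01 -1.000e-03] F [-0.6  0.5 -0.4] w 0.0599
px [259.9 186. ] area 2875 xy 0.5023 -0.1271 short-side dir 26.3 size 43.9 64.0 net [0.62]
```

View pics/w11.png

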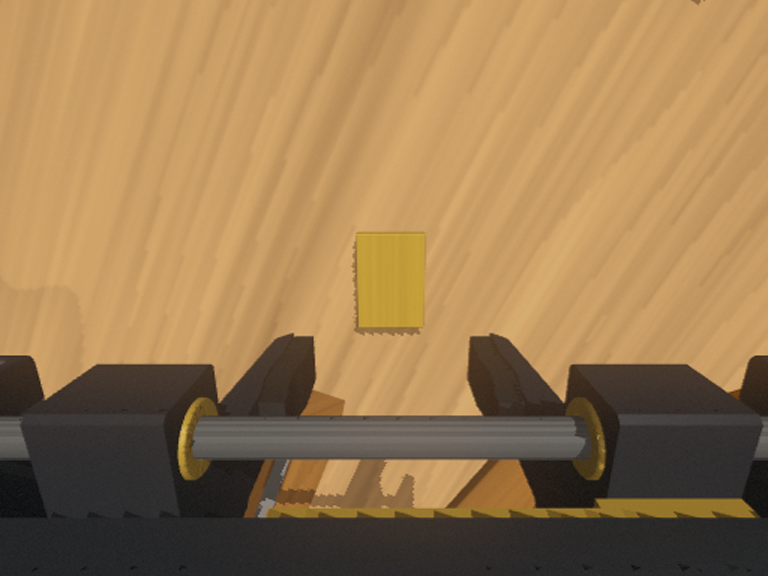

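```bash
python3 -m handwheel '[[0,0.2,5,0,0,0,68],[0,0,5,0,0,0,68],[0,0,1.5,0,0,0,68],[0,0,0,0,0,0,68],[0,0,0,0,0,0,68]]'; python3 - <<'E'
from h import *
plan([.5023,-.1271,.003],26.3,1)
E
```

```text
t: 30.05
tcp_pos: [0.5036, -0.1284, 0.0052]
tcp_rot: [3.059, 0.714, 0.004]
force: [-0.4, 0.6, -0.2]
grip_width: 0.06
total turn deg [ 0.08 -0.11 -0.04] shift/row cm (world) [-0.13  0.13 -0.22]
[-0.06, -0.17, 0.22, 0.08, -0.11, -0.04]
```

```bash
python3 -m handwheel '[[0,-0.1,0.2,0,0,0,68],[0,0,0,0,0,0,0],[0,0,0,0,0,0,0],[0,0,0,0,0,0,0],[0,0,-3,0,0,0,0]]'; python3 -m handwheel '[[0,0,-5,0,0,0,0],[0,0,0,0,0,0,0]]'; python3 - <<'E'
from h import *
plan([.5497,.36,.115],-0.8,9)
E
```

```text
t: 30.68
tcp_pos: [0.5001, -0.1271, 0.0306]
tcp_rot: [-3.058, -0.713, 0.006]
force: [-0.4, 0.1, -0.6]
grip_width: 0.0433
t: 30.92
tcp_pos: [0.504, -0.1281, 0.0844]
tcp_rot: [3.058, 0.712, 0.008]
force: [0.3, 0.5, -1.2]
grip_width: 0.0435
total turn deg [ 0.13 -0.31 27.02] shift/row cm (world) [0.51 5.42 0.34]
[2.85, -4.64, -0.34, 0.01, -0.03, 3.0]
[2.61, -4.78, -0.34, 0.01, -0.03, 3.0]
[2.35, -4.91, -0.34, 0.01, -0.03, 3.0]
[2.09, -5.03, -0.34, 0.01, -0.03, 3.0]
[1.82, -5.13, -0.34, 0.01, -0.03, 3.0]
[1.55, -5.22, -0.34, 0.01, -0.03, 3.0]
[1.28, -5.3, -0.34, 0.01, -0.03, 3.0]
[1.0, -5.35, -0.34, 0.01, -0.03, 3.0]
[0.72, -5.4, -0.34, 0.01, -0.03, 3.0]
```

```bash
python3 -m handwheel '[[2.9,-4.6,-0.4,0,0,3,0],[2.6,-4.8,-0.4,0,0,3,0],[2.4,-4.9,-0.4,0,0,3,0],[2.1,-5,-0.4,0,0,3,0],[1.8,-5.1,-0.4,0,0,3,0]]'; python3 -m handwheel '[[1.6,-5.2,-0.3,0,0,3,0],[1.3,-5.3,-0.3,0,0,3,0],[1,-5.4,-0.3,0,0,3,0],[0.7,-5.4,-0.3,0,0,3,0],[0,0,0,0,0,0,0]]';python3 -m handwheel '[[0,0,0,0,0,0,0]]'; python3 pk.py w12;  python3 - <<'E'
from h import *
plan([.5497,.4105,.035],-0.8,2)
E
```

```text
t: 31.55
tcp_pos: [0.5274, 0.1446, 0.1006]
tcp_rot: [3.126, 0.305, -0.003]
force: [0.6, -0.3, -1.1]
grip_width: 0.0437
t: 32.17
tcp_pos: [0.5467, 0.3666, 0.1118]
tcp_rot: [-3.14, 0.009, 0.002]
force: [0.7, -0.2, 0.1]
grip_width: 0.0435
t: 32.3
tcp_pos: [0.5483, 0.3591, 0.1122]
tcp_rot: [3.139, -0.021, -0.002]
force: [0.5, -1.3, -1.0]
grip_width: 0.0435
t 32.3 tcp [0.5483 0.3591 0.1122] rot [ 3.139e+00 -2.100e-02 -2.000e-03] F [ 0.5 -1.3 -1. ] w 0.0435
114 [261.6 106.4] z22 [0.5498 0.4327 0.022 ] z26 [0.5498 0.4328 0.0265]
411 [261.7 133.8] z22 [0.5496 0.4105 0.022 ] z26 [0.5496 0.411  0.0265]
96 [261.7 159.9] z22 [0.5493 0.3882 0.022 ] z26 [0.5493 0.389  0.0265]
held first brass row per col [186, 186, 186, 186, 186, 186, 186, 186, 186, 186]
in-hand offset tool y (mm, bottom edge) 0.8
cols 220 301 pred [[220.8, 209.1], [300.9, 209.1]]
total turn deg [ 0.13  0.07 -0.05] shift/row cm (world) [ 0.05  2.61 -3.88]
[0.01, -2.62, 3.87, 0.06, 0.03, -0.03]
[0.01, -2.62, 3.88, 0.06, 0.03, -0.03]
```

View pics/w12.png

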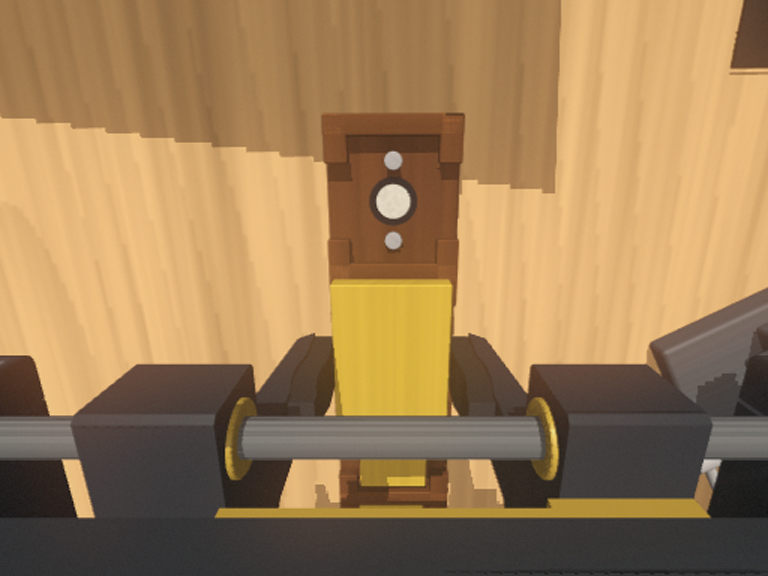

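```bash
python3 -m handwheel '[[0,-2.6,2.5,0,0,0,0],[0,-2.6,2.5,0,0,0,0],[0,0,2.2,0,0,0,0],[0,0,0,0,0,0,0],[0,0,0,0,0,0,0]]'; python3 - <<'E'
from h import *
plan([.5496,.4113,.03],-0.8,1)
E
```

```text
t: 32.98
tcp_pos: [0.5509, 0.4104, 0.0426]
tcp_rot: [3.141, -0.025, 0.002]
force: [-0.2, 0.2, -1.7]
grip_width: 0.0435
total turn deg [ 0.04 -0.07 -0.11] shift/row cm (world) [-0.13  0.09 -1.26]
[-0.13, -0.09, 1.26, 0.04, -0.07, -0.11]
```

```bash
python3 -m handwheel '[[-0.1,0,0.4,0,0,0,0],[0,0,0.8,0,0,0,0],[0,0,0,0,0,0,0]]';  python3 -m handwheel '[[0,0,0.3,0,0,0,0],[0,0,0,0,0,0,0]]'
```

```text
t: 33.35
tcp_pos: [0.5488, 0.4124, 0.0296]
tcp_rot: [-3.141, 0.021, -0.001]
force: [-0.3, 0.3, -1.0]
grip_width: 0.0433
t: 33.6
tcp_pos: [0.5488, 0.4125, 0.0274]
tcp_rot: [-3.141, 0.021, -0.0]
force: [-2.0, -1.5, 5.1]
grip_width: 0.043
```

```bash
python3 -m handwheel '[[0,0,0.3,0,0,0,0],[0,0,0,0,0,0,0]]'
```

```text
t: 33.85
tcp_pos: [0.5489, 0.4125, 0.0248]
tcp_rot: [-3.141, 0.021, -0.0]
force: [-3.2, -1.2, 8.7]
grip_width: 0.0435
```

```bash
python3 -m handwheel '[[0,0,0,0,0,0,68],[0,0,0,0,0,0,68],[0,0,-3,0,0,0,68],[0,0,-0.5,0,0,0,0],[0,0,0,0,0,0,0]]'; python3 -m handwheel '[[0.1,-1.8,0,0,0,0,0],[0,0,0,0,0,0,0],[0,0,1.7,0,0,0,0],[0,0,0.9,0,0,0,0],[0,0,0,0,0,0,0]]';python3 -m handwheel '[[0,0,0.25,0,0,0,0],[0,0,0,0,0,0,0]]'
```

```text
t: 34.48
tcp_pos: [0.5486, 0.4125, 0.0585]
tcp_rot: [-3.141, 0.021, -0.0]
force: [-0.1, 0.7, -0.0]
grip_width: 0.042
t: 35.1
tcp_pos: [0.5498, 0.4295, 0.0316]
tcp_rot: [3.14, -0.022, -0.001]
force: [-0.4, -0.3, 0.4]
grip_width: 0.0002
t: 35.35
tcp_pos: [0.5499, 0.4299, 0.0306]
tcp_rot: [3.141, -0.021, -0.001]
force: [-1.5, -2.4, 5.0]
grip_width: 0.0004
```

```bash
python3 -m handwheel '[[0,0,0.1,0,0,0,0],[0,0,0,0,0,0,0]]'; python3 -m handwheel '[[0,0,0.05,0,0,0,0],[0,0,0,0,0,0,0]]';python3 -m handwheel '[[0,0,-1.2,0,0,0,0],[0,3.9,0,0,0,0,0],[0,0,0.6,0,0,0,0],[0,0,0.5,0,0,0,0],[0,0,0,0,0,0,0]]'
```

```text
t: 35.6
tcp_pos: [0.55, 0.4299, 0.0306]
tcp_rot: [3.141, -0.022, -0.001]
force: [-4.4, -3.5, 13.0]
grip_width: 0.0005
t: 35.85
tcp_pos: [0.5499, 0.4299, 0.0305]
tcp_rot: [3.141, -0.022, -0.001]
force: [-5.7, -3.0, 16.1]
grip_width: 0.0003
t: 36.48
tcp_pos: [0.5494, 0.3917, 0.0305]
tcp_rot: [3.141, -0.02, -0.001]
force: [-3.7, -4.5, 11.3]
grip_width: 0.0006
```

```bash
python3 -m handwheel '[[0,0,0.1,0,0,0,0],[0,0,0,0,0,0,0]]'; python3 -m handwheel '[[0,0,-4,0,0,0,0],[0,0,-5,0,0,0,50],[0,3,-5,0,0,0,50],[0,5,-5,0,0,0,50],[0,5,-3,0,0,0,50]]';  python3 -m handwheel '[[0,0,-3,0,0,0,50],[0,0,0,0,0,0,50],[0,0,0,0,0,0,50]]'
python3 - <<'E'
from h import *
from cov import covers
covers('wrist','w13',z=.03)
im=np.load('pics/w13.npy'); save(cv2.resize(im[10:240,200:320],None,fx=4,fy=2.6,interpolation=cv2.INTER_CUBIC),'w13c')
E
```

```text
t: 36.72
tcp_pos: [0.5495, 0.3917, 0.0305]
tcp_rot: [3.141, -0.02, -0.001]
force: [-6.2, -5.2, 18.2]
grip_width: 0.0004
t: 37.35
tcp_pos: [0.5481, 0.2682, 0.245]
tcp_rot: [-3.14, 0.016, -0.004]
force: [1.2, -0.4, 0.6]
grip_width: 0.0384
t: 37.72
tcp_pos: [0.5469, 0.2687, 0.2719]
tcp_rot: [3.141, -0.017, -0.002]
force: [0.5, -0.2, 0.3]
grip_width: 0.0443
px [261.1  47.8] area 1923 xy 0.5488 0.413 short-side dir -1.0 size 44.4 62.7 net [0.76]
px [261.  113.5] area 1585 xy 0.548 0.3318 short-side dir -1.6 size 44.4 63.3 net [0.98]
px [462.1 131.6] area 321 xy 0.8273 0.3039 short-side dir 31.1 size 10.8 83.0 net []
px [261.7 169.7] area 1326 xy 0.5476 0.2536 short-side dir -0.7 size 44.6 62.1 net [0.83]
px [260.9 221. ] area 1136 xy 0.5451 0.1738 short-side dir 0.2 size 44.1 63.2 net [0.95]
px [369.6 308.2] area 92 xy 0.7279 0.0128 short-side dir -1.5 size 8.0 44.7 net []
px [151.2 308.3] area 84 xy 0.3575 0.0159 short-side dir -2.3 size 7.6 38.8 net []
px [333.8 340.1] area 2547 xy 0.6279 -0.0504 short-side dir 89.4 size 24.2 577.8 net []
```

View pics/w13c.png

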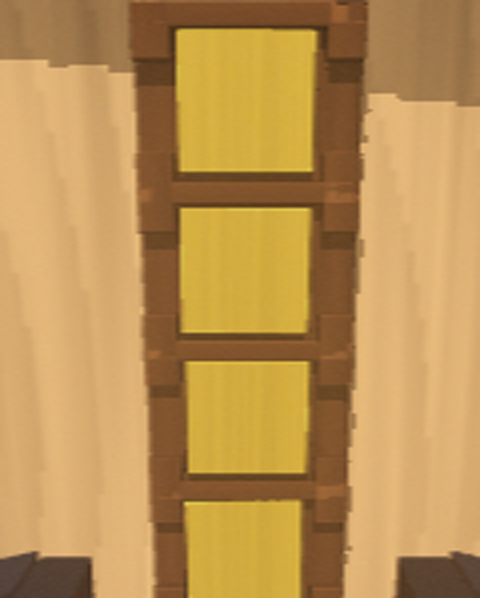

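All four covers sit in their pockets with a dark gap all round and level with the rim. Now the gauges: I'll take a settled wrist view over the block and peg stand.

```bash
python3 -m handwheel '[[0,5.8,-0.3,0,0,0,100],[0,5.8,-0.3,0,0,0,100],[0,5.8,-0.3,0,0,0,100],[0,5.8,-0.3,0,0,0,100],[0,5.8,-0.3,0,0,0,100]]'; python3 -m handwheel '[[0,5.8,-0.3,0,0,0,100],[0,5.8,-0.3,0,0,0,100],[0,5.8,-0.3,0,0,0,100],[0,5.8,-0.3,0,0,0,100],[0,5.8,-0.3,0,0,0,100]]'; python3 -m handwheel '[[0.1,4.8,0,0,0,-0.8,100],[0,0,0,0,0,0,100],[0,0,0,0,0,0,100]]'
python3 - <<'E'
from h import *
s=st(); im=viewer.grab_frame('wrist'); np.save('pics/w14.npy',im); save(cv2.resize(im,None,fx=1.5,fy=1.5,interpolation=cv2.INTER_CUBIC),'w14')
import json; json.dump({k:list(map(float,s[k])) for k in('tcp_pos','tcp_rot')},open('pics/w14.json','w'))
E
```

```text
t: 38.45
tcp_pos: [0.5434, -0.0239, 0.2872]
tcp_rot: [3.141, -0.019, -0.002]
force: [1.3, -0.2, 0.1]
grip_width: 0.0879
t: 39.08
tcp_pos: [0.54, -0.3137, 0.3018]
tcp_rot: [-3.141, 0.019, 0.002]
force: [0.5, -0.3, 0.2]
grip_width: 0.0881
t: 39.45
tcp_pos: [0.5406, -0.3595, 0.3017]
tcp_rot: [-3.14, -0.002, 0.002]
force: [0.8, 0.7, 0.2]
grip_width: 0.0879
t 39.45 tcp [ 0.5406 -0.3595  0.3017] rot [-3.14e+00 -2.00e-03  2.00e-03] F [0.8 0.7 0.2] w 0.0879
```

View pics/w14.png

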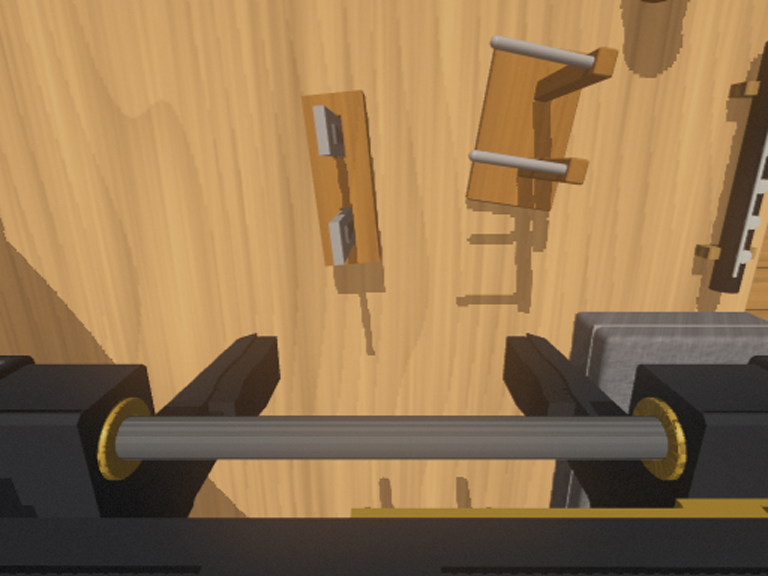

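The view shows the gauges standing in the block at (328,130) and (342,237). The pegs run from tip (496,42) to post (592,62), and from tip (474,156) to post (566,168). I'll zoom in, then take a second view.

```bash
python3 - <<'E'
from h import *
im=np.load('pics/w14.npy'); 
a=cv2.resize(im[55:185,195:260],None,fx=5,fy=4.5,interpolation=cv2.INTER_CUBIC); b=cv2.resize(im[15:145,305:420],None,fx=4,fy=4.5,interpolation=cv2.INTER_CUBIC)
save(np.hstack([a,b]),'w14c'); print(a.shape,b.shape)
E
python3 -m handwheel '[[0,-4,3,0,0,0,100],[0,-4,3,0,0,0,100],[0,-2,0,0,0,0,100],[0,0,0,0,0,0,100],[0,0,0,0,0,0,100]]'
python3 - <<'E'
from h import *
s=st(); im=viewer.grab_frame('wrist'); np.save('pics/w15.npy',im); save(cv2.resize(im,None,fx=1.5,fy=1.5,interpolation=cv2.INTER_CUBIC),'w15')
import json; json.dump({k:list(map(float,s[k])) for k in('tcp_pos','tcp_rot')},open('pics/w15.json','w'))
E
```

```text
(585, 325, 3) (585, 460, 3)
t: 40.12
tcp_pos: [0.5406, -0.2611, 0.2435]
tcp_rot: [3.141, 0.002, 0.001]
force: [0.0, 0.2, 0.1]
grip_width: 0.088
t 40.12 tcp [ 0.5406 -0.2611  0.2435] rot [3.141e+00 2.000e-03 1.000e-03] F [0.  0.2 0.1] w 0.088
```

View pics/w14c.png

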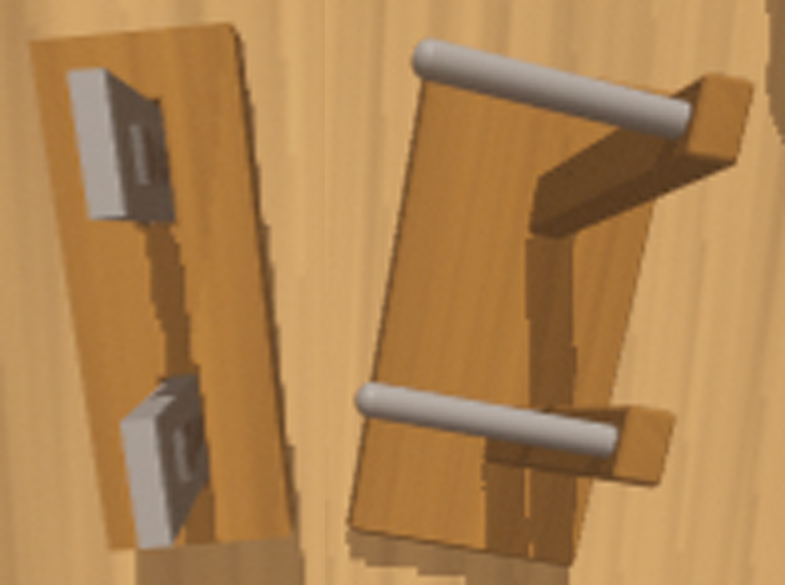

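View pics/w15.png

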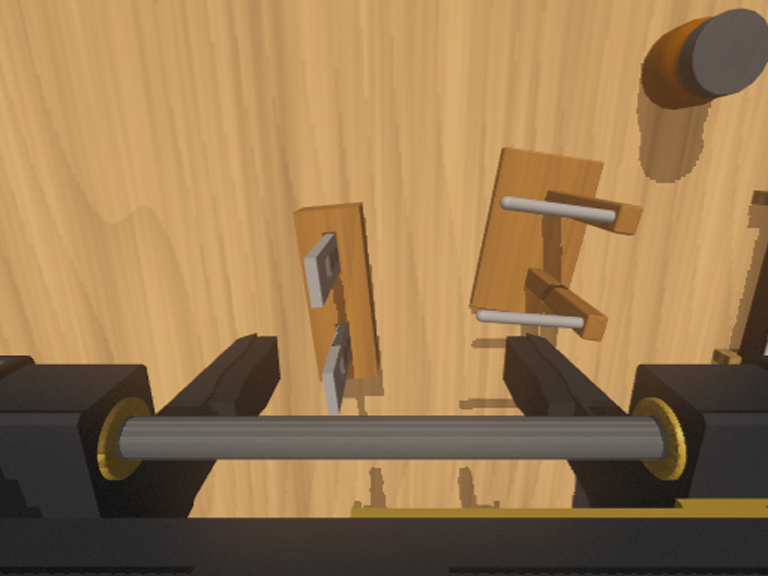

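```bash
python3 - <<'E'
from h import *
im=np.load('pics/w15.npy'); 
a=cv2.resize(im[145:280,195:260],None,fx=5,fy=4.4,interpolation=cv2.INTER_CUBIC); b=cv2.resize(im[95:230,305:430],None,fx=3.7,fy=4.4,interpolation=cv2.INTER_CUBIC)
save(np.hstack([a,b]),'w15c'); print(a.shape,b.shape)
E
```

```text
(594, 325, 3) (594, 462, 3)
```

View pics/w15c.png

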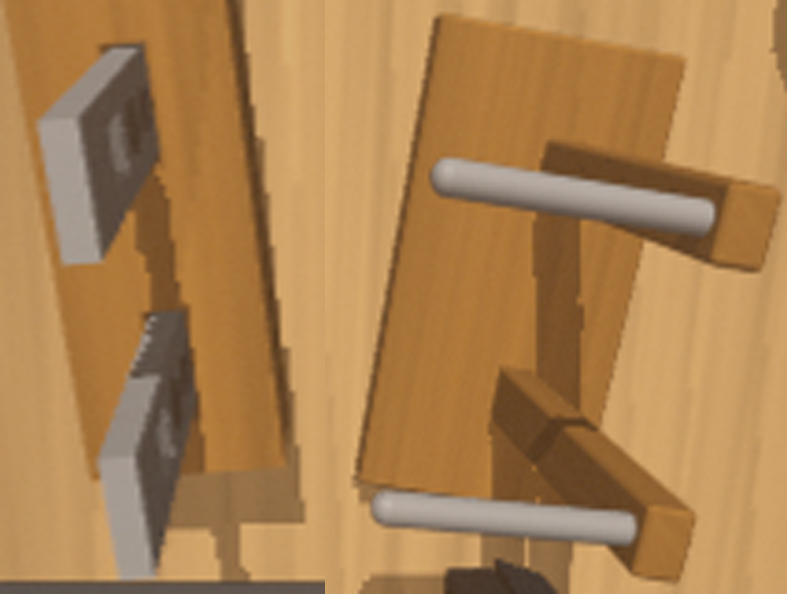

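```bash
cat > tri.py <<'E'
from h import *
import json
C1=cam('wrist',json.load(open('pics/w14.json')));C2=cam('wrist',json.load(open('pics/w15.json')))
def a(p,k,o): return ((np.array(p)+.5)/k-.5)+np.array(o)
A1=lambda x,y:a((x,y),np.array([5,4.5]),(195,55)); B1=lambda x,y:a((x-325,y),np.array([4,4.5]),(305,15))
A2=lambda x,y:a((x,y),np.array([5,4.4]),(195,145)); B2=lambda x,y:a((x-325,y),np.array([3.7,4.4]),(305,95))
for n,p,q in (('gU c0',A1(68,70),A2(40,121)),('gU c1',A1(105,68),A2(78,117)),('gU c2',A1(125,218),A2(100,262)),('gU c3',A1(88,220),A2(63,264)),
 ('gL c0',A1(122,420),A2(102,457)),('gL c1',A1(158,413),A2(140,453)),('gL c2',A1(170,545),A2(157,577)),('gL c3',A1(137,548),A2(121,577)),
 ('pU tip',B1(432,57),B2(447,175)),('pU root',B1(685,120),B2(708,215)),('pL tip',B1(372,397),B2(385,505)),('pL root',B1(610,440),B2(630,527))):
    X,r=tri([(C1,p),(C2,q)]); z=.128 if n[0]=='g' else X[2]
    print(n,X.round(4),'res',np.round(r,2), 'at z.128' if n[0]=='g' else '', (onz(C1,p,z).round(4),onz(C2,q,z).round(4)) if n[0]=='g' else (onz(C1,p,.1428 if 'tip' in n else .1302).round(4),onz(C2,q,.1428 if 'tip' in n else .1302).round(4)))
E
python3 tri.py
```

```text
gU c0 [ 0.4841 -0.2483  0.1299] res [0.11 0.12] at z.128 (array([ 0.4837, -0.2481,  0.128 ]), array([ 0.4838, -0.2488,  0.128 ]))
gU c1 [ 0.4916 -0.2477  0.1288] res [0.16 0.18] at z.128 (array([ 0.4916, -0.2476,  0.128 ]), array([ 0.4913, -0.2479,  0.128 ]))
gU c2 [ 0.4943 -0.2819  0.1284] res [0.26 0.28] at z.128 (array([ 0.4945, -0.2819,  0.128 ]), array([ 0.4939, -0.282 ,  0.128 ]))
gU c3 [ 0.4864 -0.2824  0.1283] res [0.08 0.09] at z.128 (array([ 0.4863, -0.2824,  0.128 ]), array([ 0.4864, -0.2825,  0.128 ]))
gL c0 [ 0.4919 -0.3317  0.1287] res [0.11 0.12] at z.128 (array([ 0.4917, -0.3318,  0.128 ]), array([ 0.4919, -0.3321,  0.128 ]))
gL c1 [ 0.5005 -0.3296  0.1305] res [0.   0.01] at z.128 (array([ 0.5001, -0.33  ,  0.128 ]), array([ 0.5001, -0.331 ,  0.128 ]))
gL c2 [ 0.5023 -0.3648  0.1292] res [0.28 0.31] at z.128 (array([ 0.5018, -0.365 ,  0.128 ]), array([ 0.5024, -0.3655,  0.128 ]))
gL c3 [ 0.4941 -0.3661  0.1272] res [0.27 0.3 ] at z.128 (array([ 0.4938, -0.3659,  0.128 ]), array([ 0.4945, -0.3655,  0.128 ]))
pU tip [ 0.6091 -0.2109  0.1432] res [0.67 0.74]  (array([ 0.6099, -0.2107,  0.1428]), array([ 0.6086, -0.211 ,  0.1428]))
pU root [ 0.6791 -0.2206  0.1303] res [0.19 0.2 ]  (array([ 0.6794, -0.2205,  0.1302]), array([ 0.679 , -0.2206,  0.1302]))
pL tip [ 0.5987 -0.2818  0.1431] res [0.47 0.52]  (array([ 0.5992, -0.2818,  0.1428]), array([ 0.5982, -0.282 ,  0.1428]))
pL root [ 0.668  -0.2917  0.1314] res [0.06 0.07]  (array([ 0.6685, -0.2918,  0.1302]), array([ 0.6687, -0.2922,  0.1302]))
```

Two views agree: gauge tops at z≈.1285, U at (.489,-.265) with yaw about 4.2°, L at (.497,-.348) with yaw about 3.4°. Peg tips are at (.609,-.211,.143) and (.599,-.282,.143), with peg yaw about -8°. I'll go for gauge U.

```bash
python3 - <<'E'
from h import *
plan([.4890,-.2651,.155],4.2,3)
E
```

```text
total turn deg [ 0.06 -0.05 -4.2 ] shift/row cm (world) [-1.71 -0.12 -2.95]
[-1.72, 0.11, 2.95, 0.02, -0.02, -1.4]
[-1.72, 0.07, 2.95, 0.02, -0.02, -1.4]
[-1.72, 0.03, 2.95, 0.02, -0.02, -1.4]
```

```bash
python3 -m handwheel '[[-1.7,0.1,2.9,0,0,-1.4,40],[-1.7,0.1,2.9,0,0,-1.4,40],[-1.7,0,2.9,0,0,-1.4,40],[0,0,0,0,0,0,40],[0,0,0,0,0,0,40]]'; python3 - <<'E'
from h import *
s=st();plan([.4890,-.2651,.1085],4.2,2)
im=viewer.grab_frame('wrist'); np.save('pics/w16.npy',im); save(cv2.resize(im,None,fx=1.5,fy=1.5,interpolation=cv2.INTER_CUBIC),'w16')
E
```

```text
t: 40.8
tcp_pos: [0.4906, -0.265, 0.1572]
tcp_rot: [3.138, 0.114, 0.003]
force: [0.1, 0.3, 0.5]
grip_width: 0.0402
t 40.8 tcp [ 0.4906 -0.265   0.1572] rot [3.138e+00 1.140e-01 3.000e-03] F [0.1 0.3 0.5] w 0.0402
total turn deg [ 0.07 -0.12 -0.02] shift/row cm (world) [-0.08 -0.   -2.43]
[-0.09, -0.0, 2.43, 0.04, -0.06, -0.01]
[-0.08, -0.0, 2.43, 0.04, -0.06, -0.01]
```

View pics/w16.png

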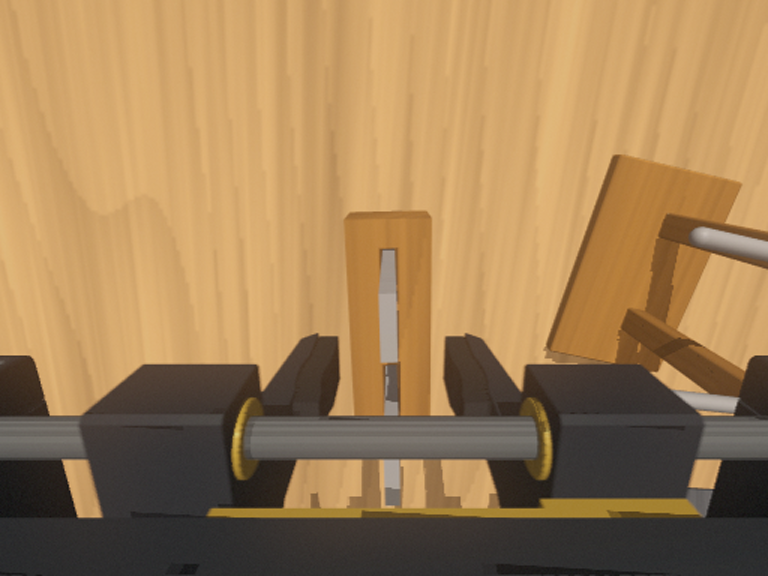

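The gauge top, (388,320), stands centrally between the fingers. I'll descend and grip the tab.

```bash
python3 -m handwheel '[[-0.1,0,2.5,0,0,0,40],[0,0,2.3,0,0,0,40],[0,0,0,0,0,0,40],[0,0,0,0,0,0,40]]'; python3 - <<'E'
from h import *
plan([.4890,-.2651,.1085],4.2,1)
E
python3 -m handwheel '[[0,0,0,0,0,0,0],[0,0,0,0,0,0,0],[0,0,0,0,0,0,0],[0,0,0,0,0,0,0]]'
```

```text
t: 41.35
tcp_pos: [0.4894, -0.2646, 0.1092]
tcp_rot: [3.138, 0.116, 0.003]
force: [-0.2, -0.2, -0.3]
grip_width: 0.0352
total turn deg [ 0.06 -0.1   0.04] shift/row cm (world) [-0.04 -0.05 -0.07]
[-0.05, 0.04, 0.07, 0.06, -0.1, 0.04]
t: 41.85
tcp_pos: [0.4887, -0.2642, 0.1083]
tcp_rot: [3.139, 0.116, 0.001]
force: [0.5, -0.3, 3.1]
grip_width: 0.0078
```

```bash
python3 -m handwheel '[[0,0,-2,0,0,0,0],[0,0,-4,0,0,0,0],[0,0,0,0,0,0,0],[0,0,0,0,0,0,0]]'; python3 - <<'E'
from h import *
s=st(); plan([.5750,-.2053,.167],-8,3)
im=viewer.grab_frame('wrist'); np.save('pics/w17.npy',im); save(cv2.resize(im,None,fx=1.5,fy=1.5,interpolation=cv2.INTER_CUBIC),'w17')
# gauge top in tool frame predicted
for P in([-.004,-.017,-.02],[.004,-.017,-.02]): print(((tp(P)[0]+.5)*1.5-.5).round(1))
E
```

```text
t: 42.35
tcp_pos: [0.4879, -0.2636, 0.1678]
tcp_rot: [-3.139, -0.116, 0.001]
force: [-0.6, -0.6, -2.8]
grip_width: 0.0079
t 42.35 tcp [ 0.4879 -0.2636  0.1678] rot [-3.139e+00 -1.160e-01  1.000e-03] F [-0.6 -0.6 -2.8] w 0.0079
total turn deg [-0.03  0.03 12.25] shift/row cm (world) [ 2.9   1.94 -0.03]
[3.04, -1.72, 0.03, -0.01, 0.01, 4.08]
[2.91, -1.94, 0.03, -0.01, 0.01, 4.08]
[2.76, -2.14, 0.03, -0.01, 0.01, 4.08]
[379.5 338.5]
[403.5 338.5]
```

View pics/w17.png

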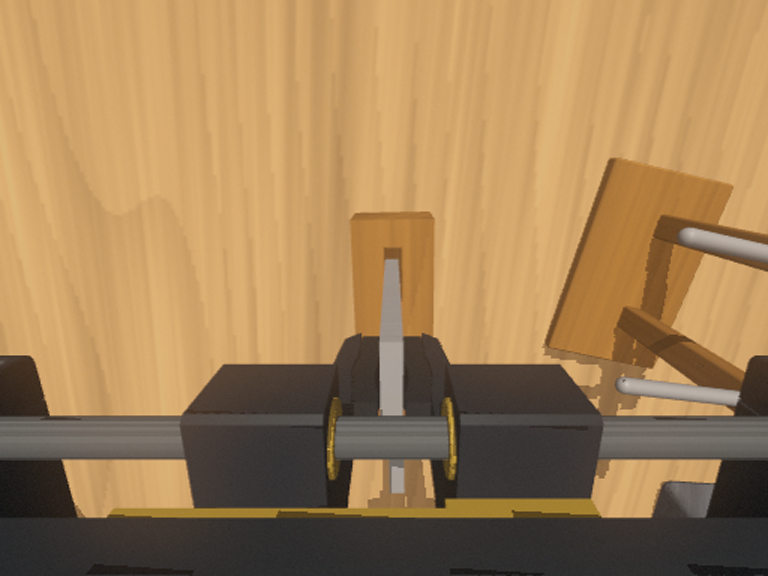

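```bash
python3 -m handwheel '[[3,-1.7,0,0,0,4.1,0],[2.9,-1.9,0,0,0,4.1,0],[2.8,-2.1,0,0,0,4.1,0],[0,0,0,0,0,0,0],[0,0,0,0,0,0,0]]'; python3 - <<'E'
from h import *
s=st(); plan([.5750,-.2053,.167],-8,1)
im=viewer.grab_frame('wrist'); np.save('pics/w18.npy',im); save(cv2.resize(im,None,fx=1.5,fy=1.5,interpolation=cv2.INTER_CUBIC),'w18')
im=viewer.grab_frame('scene'); save(cv2.resize(im[190:330,70:250],None,fx=4.2,fy=4.2,interpolation=cv2.INTER_CUBIC),'s18')
E
```

```text
t: 43.02
tcp_pos: [0.574, -0.2072, 0.1669]
tcp_rot: [3.133, -0.221, -0.004]
force: [0.3, -0.2, -2.5]
grip_width: 0.0079
t 43.02 tcp [ 0.574  -0.2072  0.1669] rot [ 3.133 -0.221 -0.004] F [ 0.3 -0.2 -2.5] w 0.0079
total turn deg [ 0.03  0.14 -0.07] shift/row cm (world) [0.1  0.19 0.01]
[0.07, -0.2, -0.01, 0.03, 0.14, -0.07]
```

View pics/w18.png

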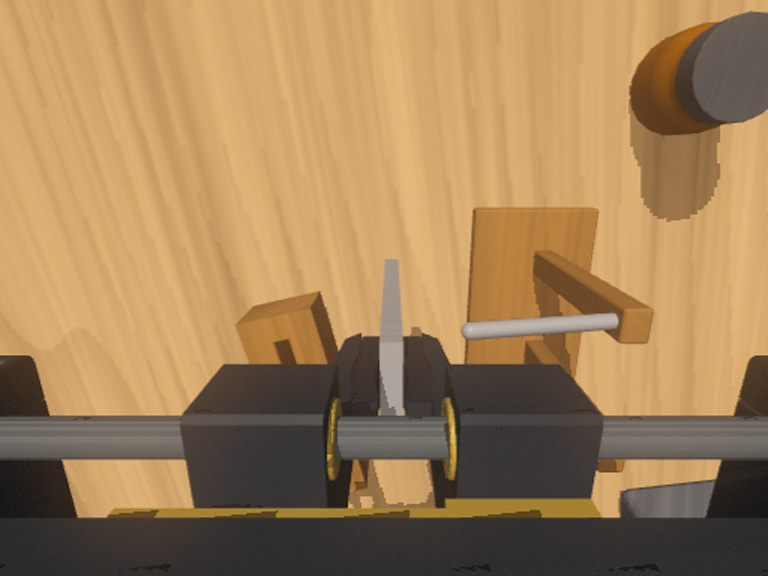

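View pics/s18.png

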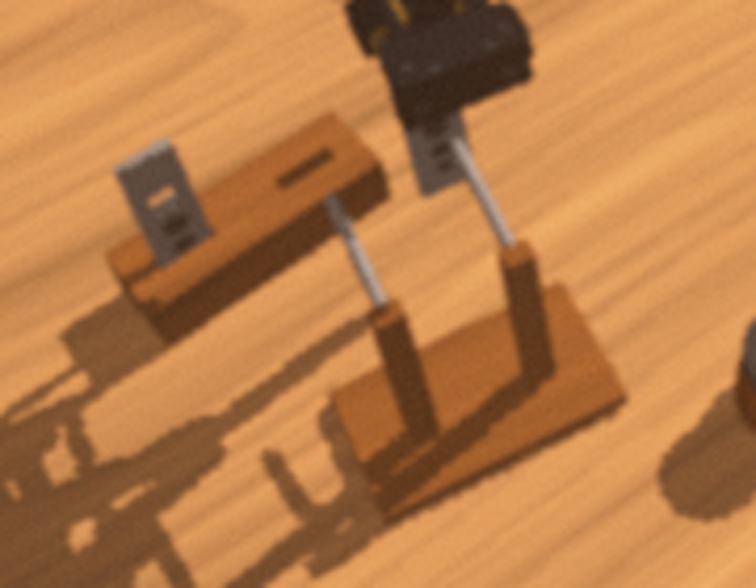

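```bash
python3 - <<'E'
from h import *
s=st();C=cam('wrist',s)
im=np.load('pics/w18.npy'); save(cv2.resize(im[190:250,295:435],None,fx=5,fy=5,interpolation=cv2.INTER_CUBIC),'w18c')
M=R.from_rotvec(s['tcp_rot'])
for p,z in(((466,331),.143),((615,320),.1302)):
    X=onz(C,(np.array(p)+.5)/1.5-.5,z); print(X.round(4),'tool',M.inv().apply(X-s['tcp_pos']).round(4))
plan([.5750,-.2053,.167],-8,1)
E
```

```text
t 43.12 tcp [ 0.5739 -0.2078  0.1675] rot [ 3.133e+00 -2.230e-01 -2.000e-03] F [ 0.4 -0.9 -2.4] w 0.0079
[ 0.6069 -0.2121  0.143 ] tool [ 0.0333 -0.0005  0.0244]
[ 0.6795 -0.2223  0.1302] tool [ 0.1066 -0.0007  0.0371]
total turn deg [ 0.02  0.08 -0.16] shift/row cm (world) [ 0.11  0.25 -0.05]
[0.07, -0.27, 0.05, 0.02, 0.08, -0.16]
```

View pics/w18c.png

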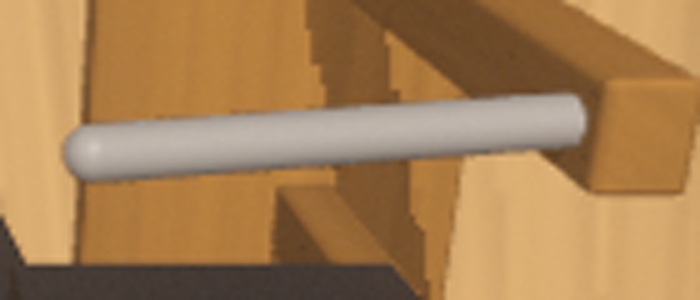

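```bash
python3 -m handwheel '[[0,-0.2,0.05,0,0,0,0],[1.5,0,0.25,0,0,0,0],[1.2,0,0.2,0,0,0,0],[0,0,0,0,0,0,0],[0,0,0,0,0,0,0]]'; python3 - <<'E'
from h import *
s=st()
im=viewer.grab_frame('scene'); save(cv2.resize(im[190:330,70:250],None,fx=4.2,fy=4.2,interpolation=cv2.INTER_CUBIC),'s19')
E
```

```text
t: 43.75
tcp_pos: [0.6018, -0.2088, 0.1628]
tcp_rot: [3.134, -0.222, -0.001]
force: [-0.1, -0.0, -1.6]
grip_width: 0.0079
t 43.75 tcp [ 0.6018 -0.2088  0.1628] rot [ 3.134e+00 -2.220e-01 -1.000e-03] F [-0.1 -0.  -1.6] w 0.0079
```

View pics/s19.png

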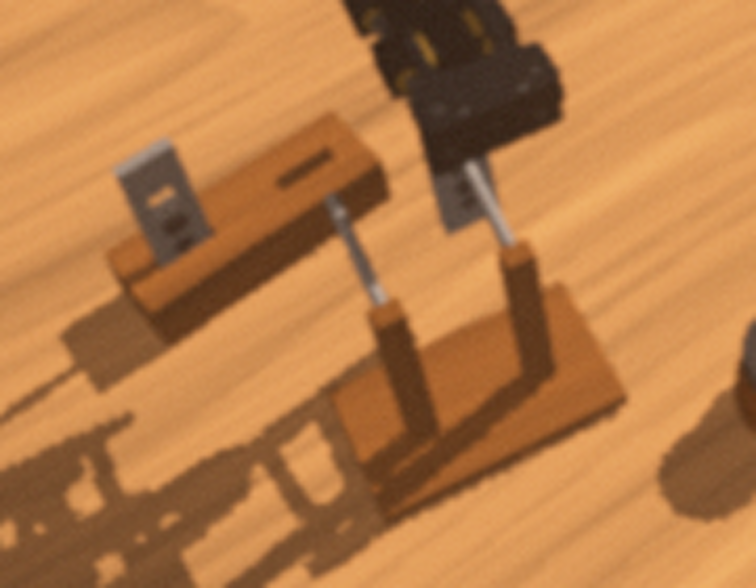

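```bash
python3 -m handwheel '[[1.2,0,0.2,0,0,0,0],[0,0,0,0,0,0,0]]'; python3 -m handwheel '[[1.5,0,0.25,0,0,0,0],[1.5,0,0.25,0,0,0,0],[0,0,0,0,0,0,0],[0,0,0,0,0,0,0]]'; python3 - <<'E'
from h import *
s=st()
im=viewer.grab_frame('scene'); save(cv2.resize(im[190:330,70:250],None,fx=4.2,fy=4.2,interpolation=cv2.INTER_CUBIC),'s20')
im=viewer.grab_frame('wrist'); np.save('pics/w20.npy',im); save(cv2.resize(im,None,fx=1.5,fy=1.5,interpolation=cv2.INTER_CUBIC),'w20')
E
```

```text
t: 44.05
tcp_pos: [0.6152, -0.2101, 0.1608]
tcp_rot: [3.134, -0.22, 0.001]
force: [-0.2, 0.0, -2.0]
grip_width: 0.0076
t: 44.55
tcp_pos: [0.6432, -0.2147, 0.1558]
tcp_rot: [3.134, -0.221, -0.001]
force: [0.1, -0.3, -1.8]
grip_width: 0.0075
t 44.55 tcp [ 0.6432 -0.2147  0.1558] rot [ 3.134e+00 -2.210e-01 -1.000e-03] F [ 0.1 -0.3 -1.8] w 0.0075
```

View pics/s20.png

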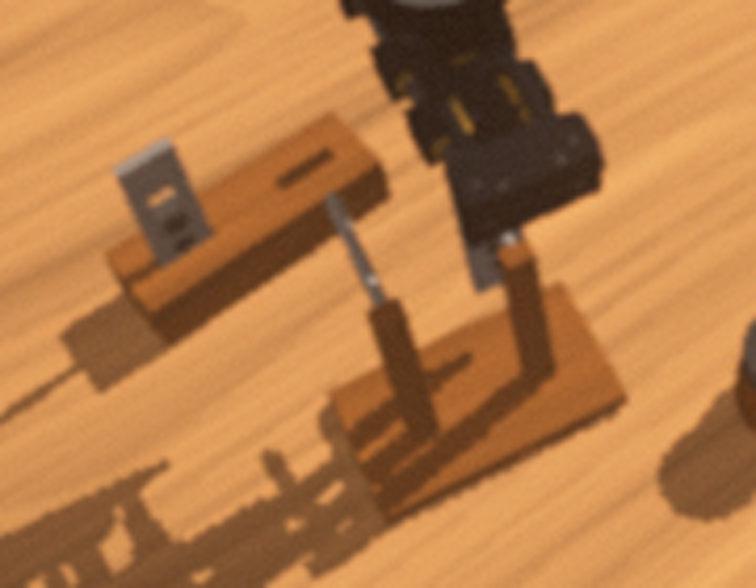

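View pics/w20.png

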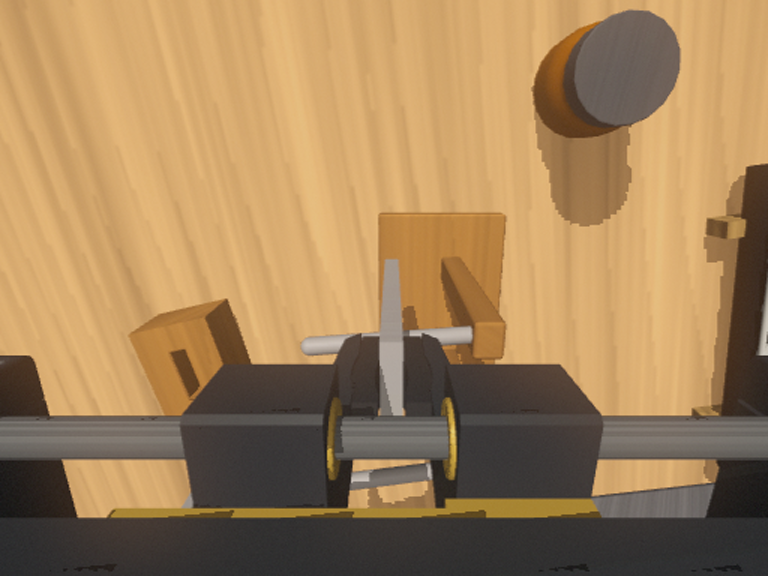

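The peg is through the eye, showing on both sides of the gauge at (320,345) and (450,335), with no contact force. I'll lower until the eye rests on it.

```bash
python3 -m handwheel '[[0,0,0.3,0,0,0,0],[0,0,0,0,0,0,0]]'; python3 -m handwheel '[[0,0,0.1,0,0,0,0],[0,0,0,0,0,0,0]]'
```

```text
t: 44.9
tcp_pos: [0.6435, -0.2143, 0.1526]
tcp_rot: [-3.133, 0.221, 0.001]
force: [0.4, -0.3, -1.7]
grip_width: 0.008
t: 45.15
tcp_pos: [0.6439, -0.2145, 0.1519]
tcp_rot: [-3.134, 0.221, 0.0]
force: [-0.1, -0.2, -2.7]
grip_width: 0.0079
```

```bash
python3 -m handwheel '[[0,0,0.1,0,0,0,0],[0,0,0,0,0,0,0]]'; python3 -m handwheel '[[0,0,0.1,0,0,0,0],[0,0,0,0,0,0,0]]'
```

```text
t: 45.4
tcp_pos: [0.6439, -0.2146, 0.1509]
tcp_rot: [3.134, -0.221, 0.0]
force: [-0.6, 0.0, -2.3]
grip_width: 0.0077
t: 45.65
tcp_pos: [0.644, -0.2147, 0.1504]
tcp_rot: [3.134, -0.221, 0.001]
force: [-1.1, 0.5, 2.9]
grip_width: 0.0079
```

Contact: the force went from -2 to +3 N. Now release and lift clear.

```bash
python3 -m handwheel '[[0,0,0,0,0,0,15],[0,0,0,0,0,0,30],[0,0,0,0,0,0,30],[0,0,-2,0,0,0,30],[0,0,-5,0,0,0,30]]'; python3 -m handwheel '[[0,0,-3,0,0,0,30],[0,0,0,0,0,0,30]]'; python3 - <<'E'
from h import *
s=st()
im=viewer.grab_frame('scene'); save(cv2.resize(im[190:330,70:250],None,fx=4.2,fy=4.2,interpolation=cv2.INTER_CUBIC),'s21')
im=viewer.grab_frame('wrist'); np.save('pics/w21.npy',im); save(cv2.resize(im,None,fx=1.5,fy=1.5,interpolation=cv2.INTER_CUBIC),'w21')
E
```

```text
t: 46.28
tcp_pos: [0.6428, -0.2138, 0.2197]
tcp_rot: [-3.133, 0.221, 0.006]
force: [0.7, -0.1, 0.7]
grip_width: 0.0263
t: 46.52
tcp_pos: [0.6454, -0.2157, 0.2541]
tcp_rot: [3.132, -0.221, 0.01]
force: [-0.2, -0.6, -0.0]
grip_width: 0.0264
t 46.52 tcp [ 0.6454 -0.2157  0.2541] rot [ 3.132 -0.221  0.01 ] F [-0.2 -0.6 -0. ] w 0.0264
```

View pics/s21.png

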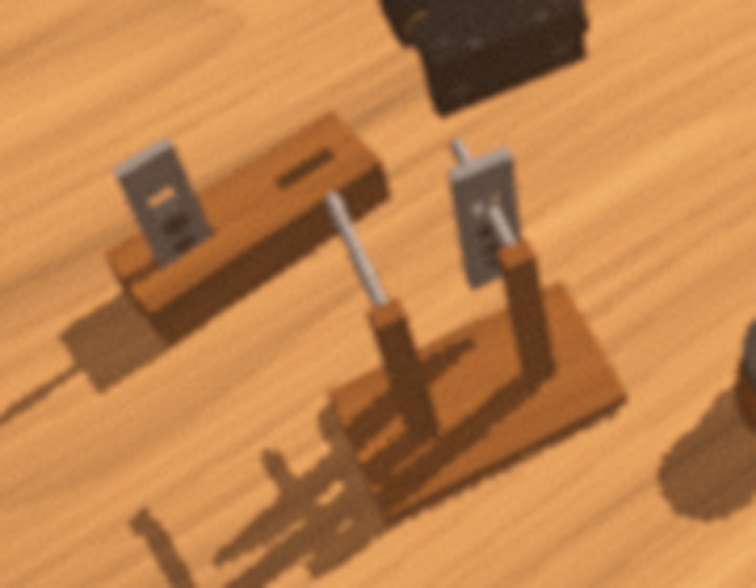

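View pics/w21.png

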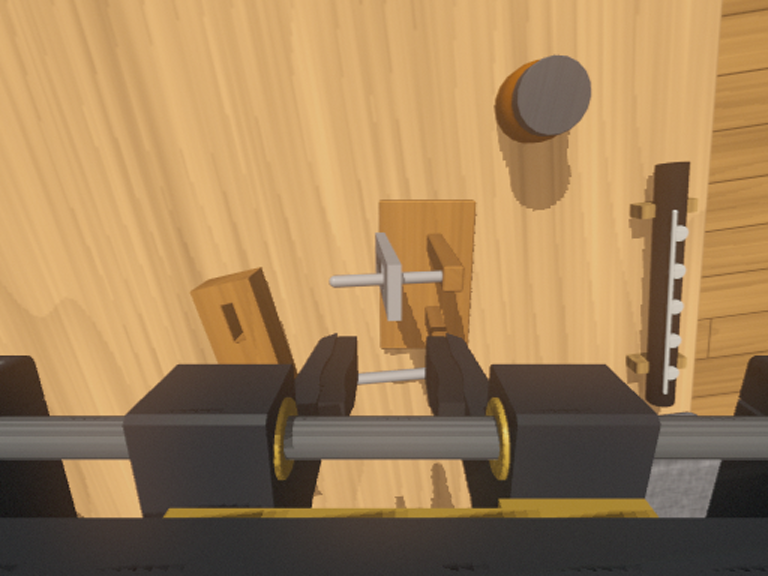

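The first gauge hangs on its peg, straight. Now gauge L.

```bash
python3 - <<'E'
from h import *
plan([.4972,-.3483,.24],3.4,4)
E
```

```text
total turn deg [-1.000e-02 -3.000e-02 -1.146e+01] shift/row cm (world) [-3.67 -3.35 -0.26]
[-3.16, 3.83, 0.26, -0.0, -0.01, -2.86]
[-3.35, 3.67, 0.26, -0.0, -0.01, -2.86]
[-3.53, 3.49, 0.26, -0.0, -0.01, -2.86]
[-3.7, 3.31, 0.26, -0.0, -0.01, -2.86]
```

```bash
python3 -m handwheel '[[-3.2,3.8,0,0,0,-2.9,40],[-3.4,3.7,0,0,0,-2.9,40],[-3.5,3.5,1.5,0,0,-2.9,40],[-3.7,3.3,3,0,0,-2.8,40],[0,0,3,0,0,0,40]]'; python3 -m handwheel '[[0,0,1.5,0,0,0,40],[0,0,0,0,0,0,40],[0,0,0,0,0,0,40]]'; python3 - <<'E'
from h import *
s=st();plan([.4972,-.3483,.1085],3.4,2); C=cam('wrist',s)
im=viewer.grab_frame('wrist'); np.save('pics/w22.npy',im); save(cv2.resize(im,None,fx=1.5,fy=1.5,interpolation=cv2.INTER_CUBIC),'w22')
P=np.array([[-.004,-.017],[.004,-.017],[.004,.017],[-.004,.017]]);a=np.radians(3.4)
W=P@np.array([[np.cos(a),np.sin(a)],[-np.sin(a),np.cos(a)]])+[.4972,-.3483]
print(((proj(C,np.c_[W,[.1285]*4])+.5)*1.5-.5).round(1).tolist())
E
```

```text
t: 47.25
tcp_pos: [0.4921, -0.3519, 0.1739]
tcp_rot: [3.14, 0.083, -0.004]
force: [1.2, 0.3, 0.3]
grip_width: 0.0351
t: 47.62
tcp_pos: [0.4977, -0.3483, 0.1606]
tcp_rot: [3.139, 0.096, 0.001]
force: [0.2, -0.3, 0.2]
grip_width: 0.035
t 47.62 tcp [ 0.4977 -0.3483  0.1606] rot [3.139e+00 9.600e-02 1.000e-03] F [ 0.2 -0.3  0.2] w 0.035
total turn deg [ 0.04 -0.05  0.11] shift/row cm (world) [-0.02 -0.   -2.61]
[-0.03, -0.0, 2.61, 0.02, -0.03, 0.05]
[-0.03, -0.0, 2.61, 0.02, -0.03, 0.05]
[[382.0, 358.4], [398.7, 358.4], [399.2, 290.7], [381.6, 290.7]]
```

View pics/w22.png

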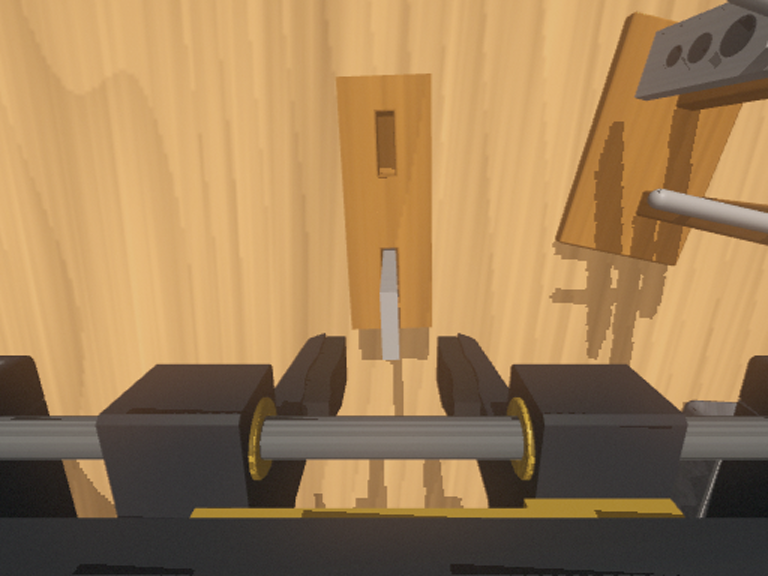

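The gauge top at (380–399, 290–358) matches the prediction, so I'll descend and grip.

```bash
python3 -m handwheel '[[0,0,2.7,0,0,0,40],[0,0,2.5,0,0,0,40],[0,0,0,0,0,0,40],[0,0,0,0,0,0,40]]'; python3 -m handwheel '[[0,0,0,0,0,0,0],[0,0,0,0,0,0,0],[0,0,0,0,0,0,0],[0,0,0,0,0,0,0]]'; python3 -m handwheel '[[0,0,-2,0,0,0,0],[0,0,-4,0,0,0,0],[0,0,0,0,0,0,0],[0,0,0,0,0,0,0]]'; python3 - <<'E'
from h import *
s=st(); plan([.5647,-.2763,.167],-8,3)
E
```

```text
t: 48.18
tcp_pos: [0.4975, -0.349, 0.1093]
tcp_rot: [3.139, 0.095, 0.002]
force: [-0.5, -0.6, 1.0]
grip_width: 0.0353
t: 48.68
tcp_pos: [0.497, -0.3486, 0.1083]
tcp_rot: [3.14, 0.094, 0.001]
force: [0.2, 0.8, 3.2]
grip_width: 0.0077
t: 49.18
tcp_pos: [0.4964, -0.3479, 0.1677]
tcp_rot: [-3.139, -0.094, 0.001]
force: [-0.2, -0.2, -2.9]
grip_width: 0.0078
t 49.17 tcp [ 0.4964 -0.3479  0.1677] rot [-3.139e+00 -9.400e-02  1.000e-03] F [-0.2 -0.2 -2.9] w 0.0078
total turn deg [-0.04  0.03 11.45] shift/row cm (world) [ 2.28  2.39 -0.02]
[2.42, -2.24, 0.02, -0.01, 0.01, 3.82]
[2.26, -2.4, 0.02, -0.01, 0.01, 3.82]
[2.1, -2.55, 0.02, -0.01, 0.01, 3.82]
```

```bash
python3 -m handwheel '[[2.4,-2.2,0,0,0,3.8,0],[2.3,-2.4,0,0,0,3.8,0],[2.1,-2.5,0,0,0,3.8,0],[0,0,0,0,0,0,0],[0,0,0,0,0,0,0]]'; python3 -m handwheel '[[0,0,0,0,0,0,0]]'; python3 - <<'E'
from h import *
s=st(); C=cam('wrist',s); plan([.5646,-.2773,.167],-8,1)
im=viewer.grab_frame('wrist'); np.save('pics/w23.npy',im); save(cv2.resize(im,None,fx=1.5,fy=1.5,interpolation=cv2.INTER_CUBIC),'w23')
print('pred tip/root px',((proj(C,[[.5987,-.2818,.143],[.668,-.2917,.1303]])+.5)*1.5-.5).round(1).tolist())
E
```

```text
t: 49.8
tcp_pos: [0.564, -0.2781, 0.167]
tcp_rot: [3.134, -0.218, -0.004]
force: [-1.0, -0.0, -2.1]
grip_width: 0.0077
t: 49.92
tcp_pos: [0.564, -0.279, 0.1677]
tcp_rot: [3.133, -0.221, -0.002]
force: [-0.0, 0.1, -3.2]
grip_width: 0.0076
t 49.92 tcp [ 0.564  -0.279   0.1677] rot [ 3.133e+00 -2.210e-01 -2.000e-03] F [-0.   0.1 -3.2] w 0.0076
total turn deg [ 0.02  0.05 -0.07] shift/row cm (world) [ 0.06  0.17 -0.07]
[0.04, -0.18, 0.07, 0.02, 0.05, -0.07]
pred tip/root px [[469.4, 327.5], [611.5, 317.2]]
```

View pics/w23.png

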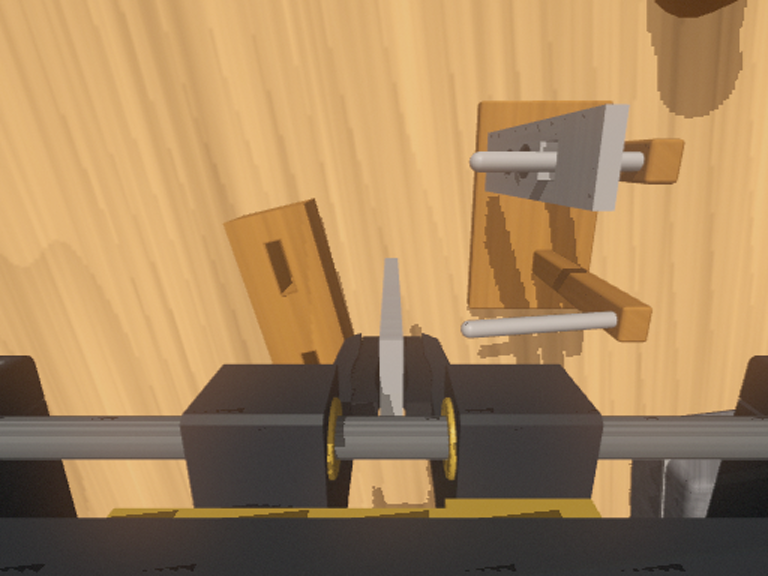

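```bash
python3 -m handwheel '[[0,-0.1,0.05,0,0,0,0],[1.5,0,0.25,0,0,0,0],[1.2,0,0.2,0,0,0,0],[0,0,0,0,0,0,0],[0,0,0,0,0,0,0]]'; python3 -m handwheel '[[1.2,0,0.2,0,0,0,0],[0,0,0,0,0,0,0]]'
```

```text
t: 50.6
tcp_pos: [0.5916, -0.2808, 0.1628]
tcp_rot: [3.134, -0.219, -0.001]
force: [-0.5, 0.3, -2.5]
grip_width: 0.0077
t: 50.85
tcp_pos: [0.605, -0.2819, 0.1608]
tcp_rot: [-3.134, 0.217, -0.001]
force: [-1.2, 0.6, -2.5]
grip_width: 0.0077
```

```bash
python3 -m handwheel '[[1.5,0.05,0.25,0,0,0,0],[1.5,0.05,0.25,0,0,0,0],[0,0,0,0,0,0,0],[0,0,0,0,0,0,0]]'; python3 - <<'E'
from h import *
s=st()
im=viewer.grab_frame('wrist'); np.save('pics/w24.npy',im); save(cv2.resize(im,None,fx=1.5,fy=1.5,interpolation=cv2.INTER_CUBIC),'w24')
E
```

```text
t: 51.35
tcp_pos: [0.6328, -0.2875, 0.1558]
tcp_rot: [3.134, -0.219, -0.001]
force: [0.6, -0.8, -2.0]
grip_width: 0.0075
t 51.35 tcp [ 0.6328 -0.2875  0.1558] rot [ 3.134e+00 -2.190e-01 -1.000e-03] F [ 0.6 -0.8 -2. ] w 0.0075
```

View pics/w24.png

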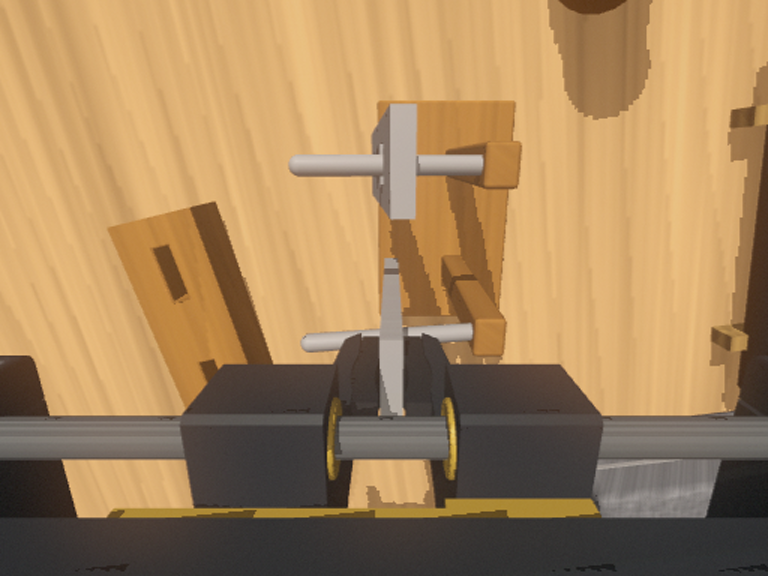

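The peg shows on both sides of the gauge, at (320,342) and (440,332). I'll lower onto it.

```bash
python3 -m handwheel '[[0,0,0.4,0,0,0,0],[0,0,0,0,0,0,0]]'; python3 -m handwheel '[[0,0,0.1,0,0,0,0],[0,0,0,0,0,0,0]]'
```

```text
t: 51.65
tcp_pos: [0.6331, -0.2871, 0.1516]
tcp_rot: [-3.134, 0.218, 0.001]
force: [0.9, -0.1, -2.5]
grip_width: 0.0078
t: 51.9
tcp_pos: [0.6335, -0.2873, 0.1509]
tcp_rot: [-3.134, 0.218, 0.0]
force: [0.5, 0.9, -1.9]
grip_width: 0.0076
```

```bash
python3 -m handwheel '[[0,0,0.1,0,0,0,0],[0,0,0,0,0,0,0]]'
```

```text
t: 52.15
tcp_pos: [0.6337, -0.2875, 0.1504]
tcp_rot: [-3.134, 0.218, -0.0]
force: [-1.8, 1.1, 3.1]
grip_width: 0.0079
```

```bash
python3 -m handwheel '[[0,0,0,0,0,0,15],[0,0,0,0,0,0,30],[0,0,0,0,0,0,30],[0,0,-2,0,0,0,30],[0,0,-5,0,0,0,30]]'; python3 -m handwheel '[[0,0,-4,0,0,0,30],[0,0,-4,0,0,0,30],[-4,0,-2,0,0,0,30],[-5,0,0,0,0,0,30],[0,0,0,0,0,0,30]]';  python3 -m handwheel '[[0,0,0,0,0,0,30],[0,0,0,0,0,0,30]]'; python3 - <<'E'
from h import *
s=st()
im=viewer.grab_frame('scene'); np.save('pics/s25.npy',im); save(cv2.resize(im[190:330,70:250],None,fx=4.2,fy=4.2,interpolation=cv2.INTER_CUBIC),'s25'); save(cv2.resize(im[120:200,250:370],None,fx=6,fy=6,interpolation=cv2.INTER_CUBIC),'s25t')
im=viewer.grab_frame('top'); np.save('pics/t25.npy',im); save(cv2.resize(im,None,fx=1.5,fy=1.5,interpolation=cv2.INTER_CUBIC),'t25')
E
```

```text
t: 52.78
tcp_pos: [0.6326, -0.2866, 0.2197]
tcp_rot: [-3.133, 0.218, 0.006]
force: [0.7, 0.3, 0.6]
grip_width: 0.0263
t: 53.4
tcp_pos: [0.5407, -0.2757, 0.3215]
tcp_rot: [-3.132, 0.225, -0.0]
force: [0.4, 0.0, -0.5]
grip_width: 0.0264
t: 53.65
tcp_pos: [0.5457, -0.2748, 0.3203]
tcp_rot: [3.133, -0.216, 0.001]
force: [-0.6, 0.0, 0.4]
grip_width: 0.0262
t 53.65 tcp [ 0.5457 -0.2748  0.3203] rot [ 3.133e+00 -2.160e-01  1.000e-03] F [-0.6  0.   0.4] w 0.0262
```

View pics/s25.png

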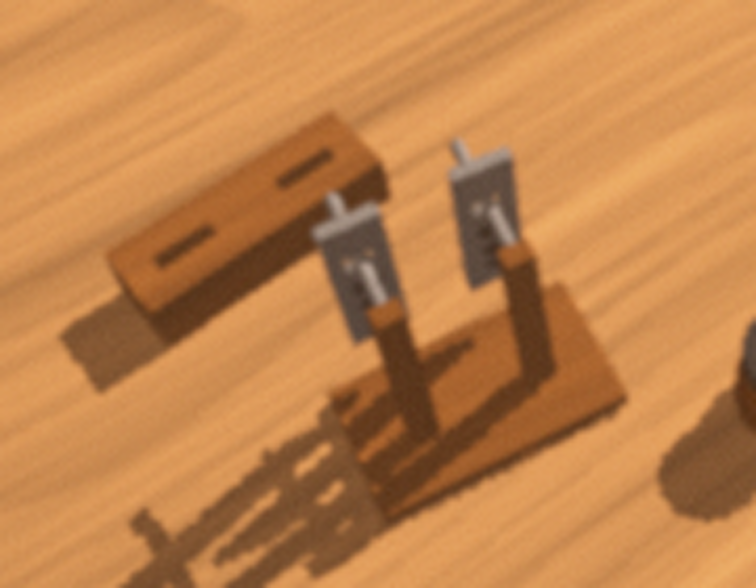

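View pics/s25t.png

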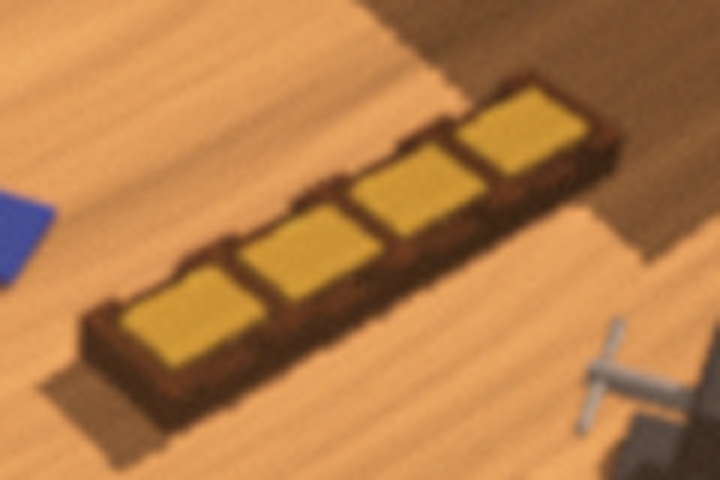

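View pics/t25.png

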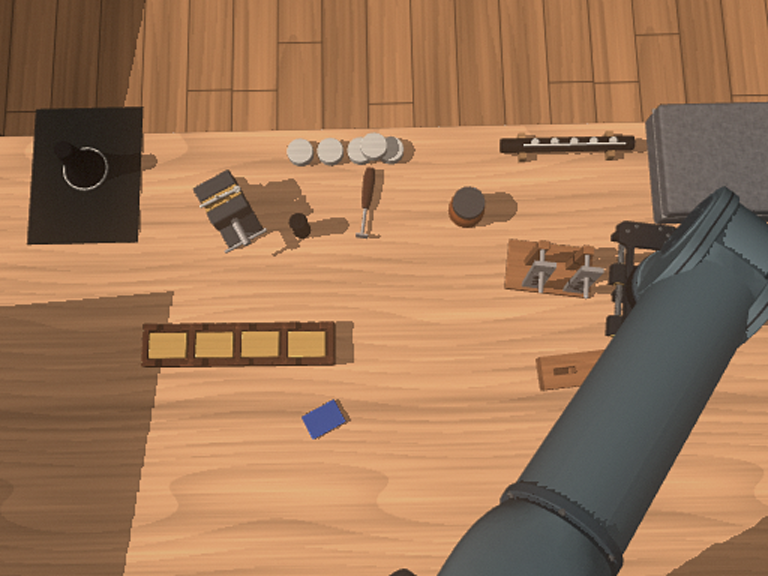

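Final pictures: both gauges hang upright, one to each peg. All four covers are level in the tray, the block is empty, and the barrel (300,225), jar (467,205) and seater (367,200) are where they started. The arm is clear, so I'm handing in.

```bash
python3 - <<'E'
from h import *
print(order.job_done()); st()
E
```

```text
the job is handed in; nothing more can be done
None
the job is handed in; nothing more can be done
```

The job is handed in at about 54 s. All four brass covers are in the tray, one to a pocket and pressed home, and both gauges hang by their eyes, one to a peg. The blue look-alike was left alone.

- **Covers:** each was pressed near both ends. Seven of the eight ends bottomed at a fingertip height of 30.4–30.5 mm. The far end of the third cover read 30.7 mm, but it did not move between 7 and 15 N, so I took it as home. The final scene view shows all four level with the rim.
- **Gauges:** before each release the peg showed on both sides of the eye, and the force changed from about -2 N (the gauge's weight) to +3 N. The last pictures show both hanging upright and the block empty.
- **Bystanders:** the barrel, jar and seater look unmoved in the final top view.

Three checks were off:
- My first cover measurement was about 4 mm out, because the picture was taken before the arm had settled. I corrected it in hand before placing that cover.
- The first press reached about 28 N at the wrist, above the suggested 10–20 N, and one later press reached 22 N. The others stayed under 20 N.
- The last overhead wrist picture read the first cover about 3 mm towards the tray's far end, slightly more than the pocket's play, though the picture shows it sitting inside the pocket.

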